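Gather the dice: fish them from behind the game boxes and empty the canister

ROBOT

A 6-joint arm with a two-finger parallel gripper is mounted at the origin on the work surface. World frame = base frame: x ahead of the robot, y to its left, z up, the work surface at z = 0. Lengths are in m, angles in degrees, forces in N, time in s.
With the tool pointing down it reaches from about 0.375 to 0.825 m from the base axis. Payload 5.5 kg.
Tool frame: the origin (TCP) lies at the very end of the fingers, on their centre line; the grasp point (between the pads) lies 19 mm behind it (robot.tcp_to_grasp is the distance from the TCP to the grasp point, in m); z points along the fingers, y is the direction in which the jaws open and shut (so a half turn about z gives the same grasp; the last joint's range is limited). The gripper opens to 85 mm and grips with 20 to 120 N. Pads are 22 mm wide; open, the fingers measure 114 mm over their backs; the gripper's body (76 mm by 85 mm) begins 54 mm behind the grasp point. The pads swing forward as they close: fully open they stand 13 mm farther back than shut.
Start: joints at [-69.786, 17.962, -2.699, 69.339, 0, 90], TCP at [0.207, -0.563, 0.231] pointing down, gripper open.
Joint ranges: [-152.73, 152.73], [-39.44, 99.34], [-58.76, 71.6], [-118.89, 123.64], [-81.53, 83.1], [-180, 180]. Speed limits (degrees/s): [136.94, 136.94, 172.46, 180, 180, 180].

INTERFACE

Orientations are given as a 3x3 rotation matrix whose columns are the frame's x, y, z axes.
In Python, from bench import robot gives the robot as it stands. The module is installed in compiled form; this text tells all that it offers. Calls block until the motion is done:
- robot.move_to(position, orientation): joint-space move of the TCP to a pose.
- robot.move_l(position, orientation=None, vel=0.15, max_force=None): straight line of the TCP; orientation=None keeps the orientation; vel is the mean speed in m/s. With max_force (N) it stops when the force on the tool has changed by that much, and returns True; else False.
- robot.move_joints(angles): joint-space move.
- robot.gripper_to(opening, f_grip=None): finger opening in m; f_grip is the grip in N (None keeps the last); returns when the fingers have stopped.
- robot.wait(seconds).
- robot.ik(position, orientation): joint angles nearest the present ones, or None.
- robot.sense(): the state.
- robot.capture(name): name is "scene" or "top" or "wrist"; returns a dict with "img" (384x512x3 uint8, red, green, blue), "camera_matrix" (3x3 intrinsics, pixels), "k1" (the pictures are not rectified: a ray, as slopes to the right and down, at radius r is drawn at 1 + k1 r^2 times it, then the intrinsics apply), "position" and "orientation" of the camera in the world. Camera axes: x right, y down, z forward; pixel columns grow to the right and rows downward; lengths in m; the calibration is good to about 2 mm. A picture is of the moment at which its call begins. There is no depth.
A pose or a line that the arm cannot do raises robot.MotionError and nothing moves.
- robot.finish_job(): hands the job in, once; it reports no verdict.
The state is a dict: "time_s": time; "joint_positions": joint angles; "qd": joint speeds; "joint_efforts": joint torques, N m; "eef_pos": TCP position; "orientation": TCP orientation; "force": force on the tool from outside, world axes, zero at the start; "moment": the same for the moment, N m; "width": finger opening in m.
Only numpy, scipy, OpenCV 4.12 (cv2) and the standard library are available. Lean on these libraries where they do the work, as an engineer would, in place of code of your own. Each camera call takes 0.05 s, during which the arm holds its last target.

TASK

Gather all the dice in the dark wooden tray. First use the bent rod from the pine box's lid, not your fingers, to drag the dropped dice out of the narrow gap behind the game boxes, and lay the rod back on the lid with its hook hanging over the edge; then tip the clear canister over to empty its dice into the tray and stand it upright on its round stone coaster. Leave the other game things where they are.

Things in the scene. Friction and masses are not known exactly. Their poses are not given: they have to be found in the camera images.
- gap: Fixed, 60 mm high: two flat game boxes (90 mm deep in x) in front (-x), a 22 mm cedar rail behind (+x). Between them the gap, 32 mm wide in x, open at the top; floor is the ledge. Origin: mid-width on its floor; the gap runs along y from its open end at y = -0.11 to a 60 mm high cedar end block at y = +0.12. Dice come out at the -y end, on free ledge.
- pine_box: Fixed pine box with a steel toggle latch (stays shut), 120 x 120 mm, 120 mm high. Origin: centre of its underside; flat lid at z = 0.12. The rod belongs on the lid, along x, handle centre within 50 mm of the lid's centre, hook hanging down free past the +x edge.
- rod_center (a point): Centre of the handle of the bent rod: dark wood bar 100 mm (x) x 16 mm (y) x 14 mm (z); from its +x end a 7 mm steel rod runs on to x = 0.10, bends straight down to z = -0.10 and ends in a toe bent back to x = 0.084. Loose, 90 g; its balance point is at about x = 0.02. Starts on the pine box lid.
- rod_toe (a point): Middle of the rod's toe, at x = 0.092, z = -0.10 from the handle centre; rod underside is 3.5 mm lower; toe spans 23 mm in x.
- tray: Fixed open dark wooden tray, 180 (x) x 140 (y) mm outside, 40 mm high, walls and floor 6 mm thick. Origin: centre of its underside.
- coaster: Fixed round grey stone coaster, 100 mm across, 4 mm thick. Origin: centre of its underside.
- cup_center (a point): Centre (45 mm up) of the open, lidless clear plastic canister: straight cylinder, 62 mm outside diameter, 90 mm high, wall 3 mm, bottom 4 mm, 110 g, slippery inside (friction about 0.3). z points to its mouth. Loose, starts upright on the coaster with 2 or 3 dice in it.
- G1_center (a point): ivory game die with dark pips, an 18 mm cube of 12 g, polished; this point is its centre. Dropped in the gap at the start (2 to 4 such dice). May be absent.
- G2_center (a point): ivory game die with dark pips, an 18 mm cube of 12 g, polished; this point is its centre. Dropped in the gap at the start (2 to 4 such dice). May be absent.
- G3_center (a point): ivory game die with dark pips, an 18 mm cube of 12 g, polished; this point is its centre. Dropped in the gap at the start (2 to 4 such dice). May be absent.
- G4_center (a point): ivory game die with dark pips, an 18 mm cube of 12 g, polished; this point is its centre. Dropped in the gap at the start (2 to 4 such dice). May be absent.
- C1_center (a point): ivory game die with dark pips, an 18 mm cube of 12 g, polished; this point is its centre. In the canister at the start. May be absent.
- C2_center (a point): ivory game die with dark pips, an 18 mm cube of 12 g, polished; this point is its centre. In the canister at the start. May be absent.
- C3_center (a point): ivory game die with dark pips, an 18 mm cube of 12 g, polished; this point is its centre. In the canister at the start. May be absent.
- rook: Black ceramic chess rook, 34 mm base, 66 mm high, standing; a bystander. Origin: centre of its underside.
- pawn: Pale wooden pawn, 30 mm base, 50 mm high, standing; a bystander. Origin: centre of its underside.
- card_box: Cardboard playing-card box, 62 x 90 mm, 20 mm high; a bystander. Origin: centre of its underside.
- jar: Closed clear plastic screw-top jar, 72 mm across, 110 mm high; a bystander. Origin: centre of its underside.
- timer: Small sand timer, 44 mm across, 66 mm high; a bystander. Origin: centre of its underside.
There are look-alikes about, which are no part of the job. Leave any turquoise look-alike of the part that bears cup_center alone. What is shaped like the part that bears rod_center but blue is not meant.

How it is judged (in metres and radians):
On the way, in this order (a step that is already met when the one before it is completed fails the run):
1. every dropped die is out of the gap, past its open end (y of each of G1_center, G2_center, G3_center, G4_center in the frame of gap below -0.115 m), for 0.2 s.
2. the rod lies on the pine box lid again, let go (x of rod_center in the frame of pine_box between -0.05 and 0.05 m and y of rod_center in the frame of pine_box between -0.05 and 0.05 m and height (world z) of rod_center between 0.115 and 0.14 m and angle between rod_center's own z axis and vertical below 0.15 rad and contact force between the fingers and rod below 0.2 N), for 0.3 s.
3. the canister is tipped over past level (angle between cup_center's own z axis and vertical above 1.6 rad), for 0.1 s.
At the end, for the whole second after the job is handed in: All dice lie at rest in the tray (centres inside its walls, below 60 mm); the rod lies level on the pine box lid, handle centre within 50 mm of the lid's centre each way, let go; the canister stands upright (within 0.12 rad) at rest on the coaster, within 30 mm of its centre (all of step 2 and x of G1_center in the frame of tray between -0.085 and 0.085 m and y of G1_center in the frame of tray between -0.065 and 0.065 m and height (world z) of each of G1_center, G2_center, G3_center, G4_center, C1_center, C2_center, C3_center below 0.06 m and linear speed of each of G1, G2, G3, G4, C1, C2, C3, cup, rod below 0.03 m/s and x of G2_center in the frame of tray between -0.085 and 0.085 m and y of G2_center in the frame of tray between -0.065 and 0.065 m and x of G3_center in the frame of tray between -0.085 and 0.085 m and y of G3_center in the frame of tray between -0.065 and 0.065 m and x of G4_center in the frame of tray between -0.085 and 0.085 m and y of G4_center in the frame of tray between -0.065 and 0.065 m and x of C1_center in the frame of tray between -0.085 and 0.085 m and y of C1_center in the frame of tray between -0.065 and 0.065 m and x of C2_center in the frame of tray between -0.085 and 0.085 m and y of C2_center in the frame of tray between -0.065 and 0.065 m and x of C3_center in the frame of tray between -0.085 and 0.085 m and y of C3_center in the frame of tray between -0.065 and 0.065 m and angle between cup_center's own z axis and vertical below 0.12 rad and horizontal distance between cup_center and coaster below 0.03 m and height (world z) of cup_center below 0.058 m); the robot touches nothing.
It fails at once if a dropped die is touched by the fingers inside the gap ((contact force between the fingers and G1 above 0.5 N and y of G1_center in the frame of gap between -0.1 and 0.12 m and x of G1_center in the frame of gap between -0.016 and 0.016 m and height (world z) of G1_center below 0.06 m) or (contact force between the fingers and G2 above 0.5 N and y of G2_center in the frame of gap between -0.1 and 0.12 m and x of G2_center in the frame of gap between -0.016 and 0.016 m and height (world z) of G2_center below 0.06 m) or (contact force between the fingers and G3 above 0.5 N and y of G3_center in the frame of gap between -0.1 and 0.12 m and x of G3_center in the frame of gap between -0.016 and 0.016 m and height (world z) of G3_center below 0.06 m) or (contact force between the fingers and G4 above 0.5 N and y of G4_center in the frame of gap between -0.1 and 0.12 m and x of G4_center in the frame of gap between -0.016 and 0.016 m and height (world z) of G4_center below 0.06 m)).
It fails at once if the rook, pawn, card box, jar or timer is shifted more than 30 mm or knocked over ((distance of rook from where it was at the start of the episode above 0.03 m or angle between rook's own z axis and vertical above 0.5 rad) or (distance of pawn from where it was at the start of the episode above 0.03 m or angle between pawn's own z axis and vertical above 0.5 rad) or (distance of card_box from where it was at the start of the episode above 0.03 m or angle between card_box's own z axis and vertical above 0.5 rad) or (distance of jar from where it was at the start of the episode above 0.03 m or angle between jar's own z axis and vertical above 0.5 rad) or (distance of timer from where it was at the start of the episode above 0.03 m or angle between timer's own z axis and vertical above 0.5 rad)).
Of G1, G2, G3, G4 only 2 to 4 are there at a start; the rules pass over those that are not, and their reading is None.
Of C1, C2, C3 only 2 to 3 are there at a start; the rules pass over those that are not, and their reading is None.
At some moment in a run one of cup, G1, G2, G3, G4 may be knocked a few centimetres aside while the robot is not near it.
It also fails if it takes over 210 s, if anything falls off the work surface, if the arm or the gripper's body presses on something with over 40 N, if the wrist force passes 120 N, or if a joint passes its speed limit or range.

## Working session

There is one attempt and no reset: what is moved stays moved. The work goes in short steps, each a Python script; the robot and the scene stay as the last script left them, time stands still between calls to the robot, and variables do not carry over. Pictures are saved under pics/ and viewed, and the job is handed in when it is done.

```bash
mkdir -p pics
cat > h.py <<'E'
import numpy as np, cv2
from bench import robot
def cap(n,f,save=True):
    c=robot.capture(n)
    if save: cv2.imwrite(f'pics/{f}.png',c['img'][:,:,::-1])
    np.savez(f'pics/{f}.npz',**{k:np.array(v) for k,v in c.items()})
    return c
def load(f): 
    d=np.load(f'pics/{f}.npz'); return {k:d[k] for k in d.files}
def ray(c,u,v):
    K=np.array(c['camera_matrix']);k1=float(c['k1'])
    xd=np.array([(u-K[0,2])/K[0,0],(v-K[1,2])/K[1,1]]);x=xd.copy()
    for _ in range(50): x=xd/(1+k1*(x@x))
    d=np.array(c['orientation'])@np.array([x[0],x[1],1]);return np.array(c['position']),d
def atz(c,u,v,z):
    p,d=ray(c,u,v);return p+d*(z-p[2])/d[2]
def proj(c,P):
    q=np.array(c['orientation']).T@(np.array(P)-np.array(c['position']));s=q[:2]/q[2]
    K=np.array(c['camera_matrix']);s=s*(1+float(c['k1'])*(s@s));return np.array([K[0,0]*s[0]+K[0,2],K[1,1]*s[1]+K[1,2]])
def tri(obs):
    A=np.zeros((3,3));b=np.zeros(3);L=[]
    for c,u,v in obs:
        p,d=ray(c,u,v);d=d/np.linalg.norm(d);M=np.eye(3)-np.outer(d,d);A+=M;b+=M@p;L.append((p,M))
    X=np.linalg.solve(A,b);return X,[np.linalg.norm(M@(X-p)) for p,M in L]
def down(yaw): # yaw deg: direction of tool y (jaw) axis from world y
    a=np.radians(yaw);y=np.array([-np.sin(a),np.cos(a),0]);z=np.array([0,0,-1.]);x=np.cross(y,z);return np.column_stack([x,y,z])
E
python3 - <<'E'
from h import *
for n in ['scene','top','wrist']:
    c=cap(n,n+'0');print(n,np.round(c['position'],3),np.round(c['orientation'],2).tolist(),c['camera_matrix'][0][0],c['k1'])
s=robot.sense();print(s['time_s'],s['force'],s['width'],np.round(s['orientation'],2))
for n in ['scene','top']:
    i=cv2.imread(f'pics/{n}0.png');cv2.imwrite(f'pics/{n}0b.png',cv2.resize(i,(800,600),interpolation=cv2.INTER_CUBIC))
E
```

```text
scene [ 1.175 -0.031  0.778] [[0.07, 0.71, -0.7], [1.0, -0.06, 0.05], [-0.01, -0.71, -0.71]] 381.79273141981895 -0.06990571273751753
top [0.308 0.002 0.995] [[-0.08, -0.98, 0.2], [-1.0, 0.07, -0.02], [0.0, -0.2, -0.98]] 356.0972245533605 0.019243233707003295
wrist [ 0.286 -0.534  0.373] [[0.34, -0.89, -0.31], [-0.94, -0.33, -0.11], [-0.0, 0.33, -0.95]] 323.10532218675866 -0.03829231277650687
0.15 [-0.12139356 -0.76455498  0.1720979 ] 0.08576810552714548 [[ 0.94  0.35 -0.  ]
 [ 0.35 -0.94  0.  ]
 [ 0.   -0.   -1.  ]]
```

View pics/scene0b.png

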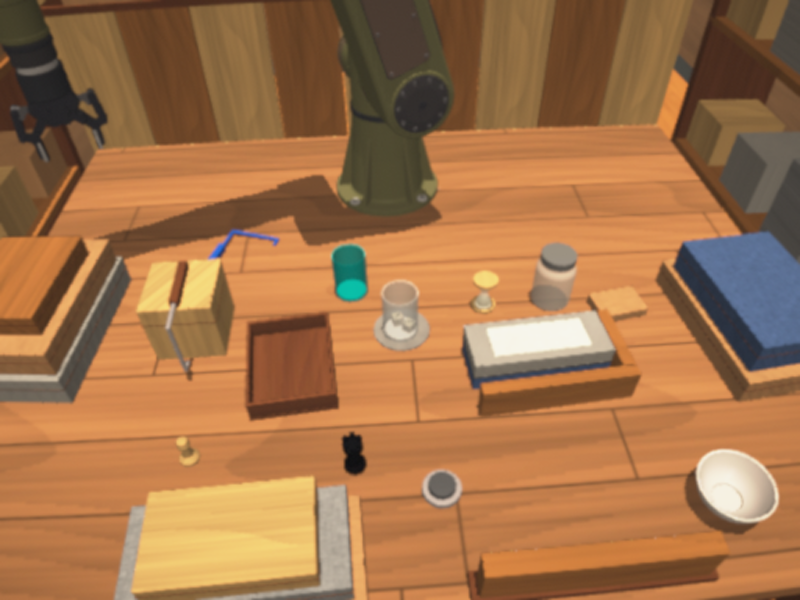

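View pics/top0b.png

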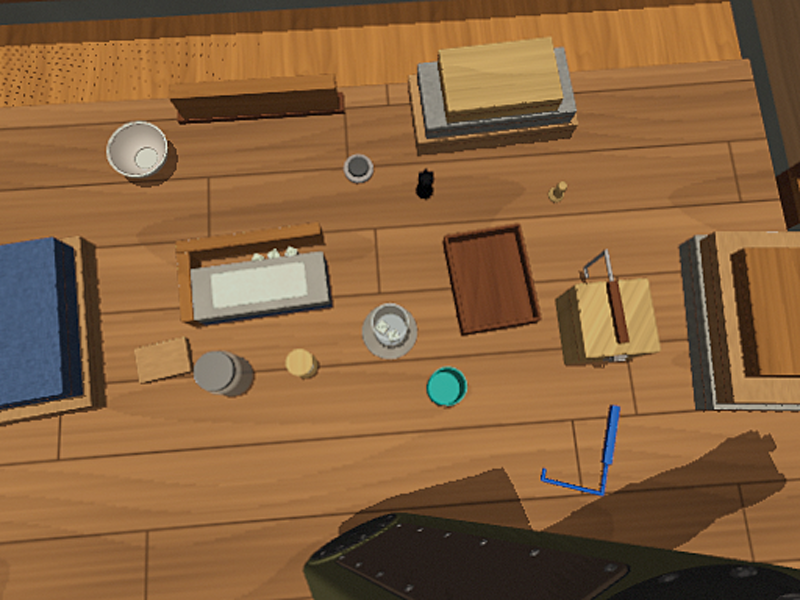

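View pics/wrist0.png

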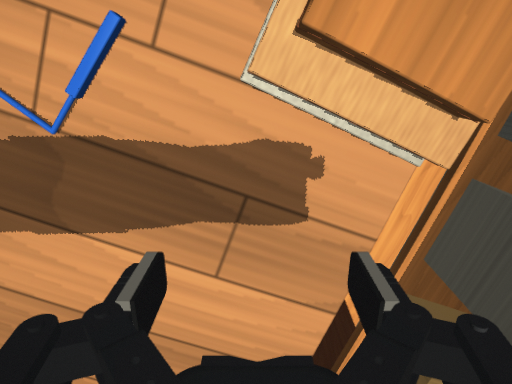

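Views: the brown-handled rod lies on the pine box lid at scene (178,285) / top (615,310). The blue rod at top (610,435) is the look-alike. The clear canister is at top (390,325) and the turquoise cup at (447,386). There are three dice in the gap, near top (257,257), (273,254) and (291,251).

Run:
```python
from h import *
c=load('top0');s=0.64
for n,u,v,z in [('rail open end top',322,226,.06),('rail L back top',177,241,.06),('box front-open',330,307,.06),('endblk',185,252,.06),('d1',257,257,.018),('d2',273,254,.018),('d3',291,251,.018),('coaster',390,332,.004),('tray TL',444,238,.04),('tray TR',521,226,.04),('tray BR',539,320,.04),('tray BL',466,334,.04),('lid TL',577,290,.12),('lid TR',648,279,.12),('lid BR',660,350,.12),('lid BL',588,362,.12),('rod h0',612,283,.13),('rod h1',621,341,.13),('bend',606,250,.127),('toe',585,275,.03),('timer',301,362,.066),('rook',425,180,.04),('jar',215,370,.11),('turq',447,386,.09)]:
    print(n,np.round(atz(c,u*s,v*s,z),3))
```

```text
rail open end top [0.641 0.106 0.06 ]
rail L back top [0.632 0.36  0.06 ]
box front-open [0.495 0.1   0.06 ]
endblk [0.611 0.346 0.06 ]
d1 [0.606 0.232 0.018]
d2 [0.61  0.203 0.018]
d3 [0.613 0.17  0.018]
coaster [0.453 0.001 0.004]
tray TL [ 0.61  -0.108  0.04 ]
tray TR [ 0.622 -0.248  0.04 ]
tray BR [ 0.449 -0.259  0.04 ]
tray BL [ 0.434 -0.13   0.04 ]
lid TL [ 0.481 -0.304  0.12 ]
lid TR [ 0.491 -0.421  0.12 ]
lid BR [ 0.376 -0.42   0.12 ]
lid BL [ 0.365 -0.305  0.12 ]
rod h0 [ 0.487 -0.358  0.13 ]
rod h1 [ 0.393 -0.358  0.13 ]
bend [ 0.542 -0.358  0.127]
toe [ 0.525 -0.354  0.03 ]
timer [0.405 0.152 0.066]
rook [ 0.723 -0.084  0.04 ]
jar [0.398 0.28  0.11 ]
turq [ 0.346 -0.084  0.09 ]
```

Run:
```python
from h import *
R=down(180)
views=[('wbox1',(.47,-.40,.28)),('wbox2',(.47,-.32,.28)),('wgap1',(.60,.16,.28)),('wgap2',(.60,.26,.28))]
for n,p in views:
    try:
        robot.move_to(p,R);c=cap('wrist',n)
        i=cv2.imread(f'pics/{n}.png');cv2.imwrite(f'pics/{n}b.png',cv2.resize(i,(800,600),interpolation=cv2.INTER_CUBIC))
    except robot.MotionError as e: print(n,e)
s=robot.sense();print(s['time_s'],np.round(s['joint_positions'],1))
```

```text
6.9083 [  23.5   23.4   11.3   77.9   -0.  -156.6]
```

```bash
ls pics
```

```text
scene0.npz
scene0.png
scene0b.png
top0.npz
top0.png
top0b.png
wbox1.npz
wbox1.png
wbox1b.png
wbox2.npz
wbox2.png
wbox2b.png
wgap1.npz
wgap1.png
wgap1b.png
wgap2.npz
wgap2.png
wgap2b.png
wrist0.npz
wrist0.png
```

View pics/wbox1b.png

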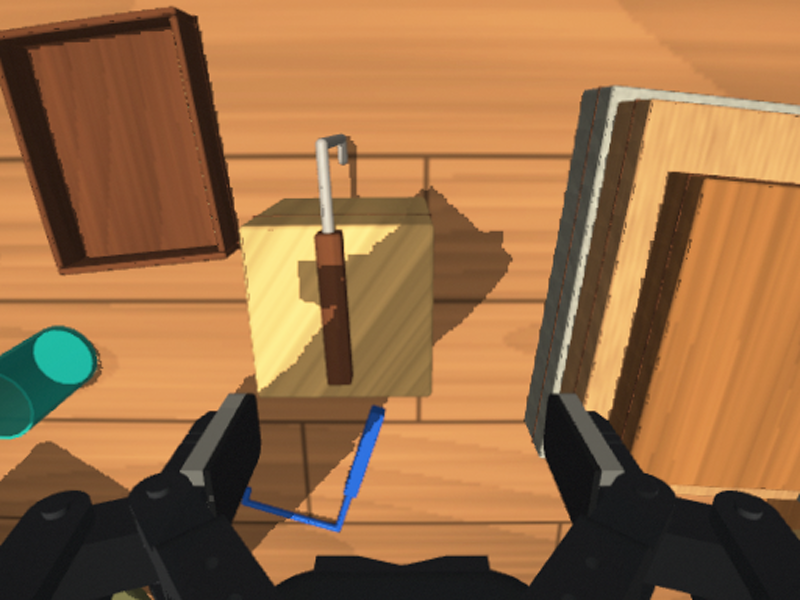

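View pics/wbox2b.png

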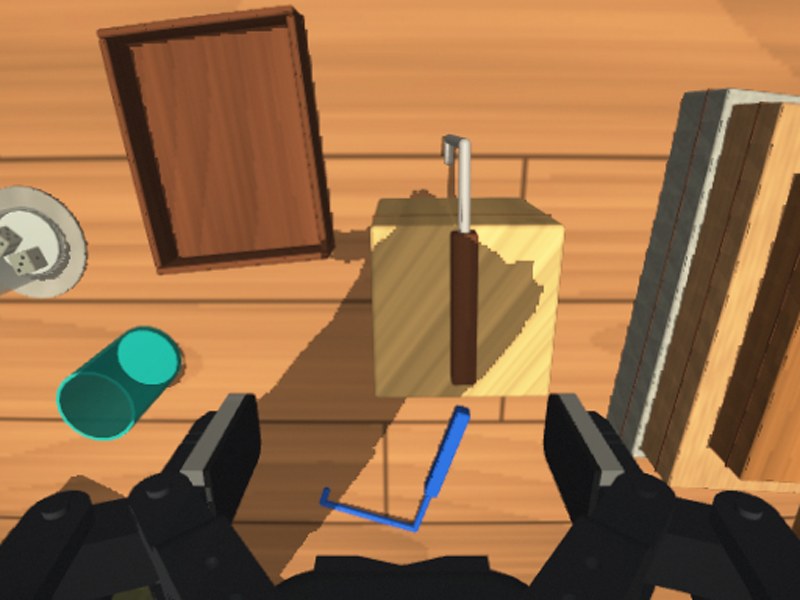

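View pics/wgap1b.png

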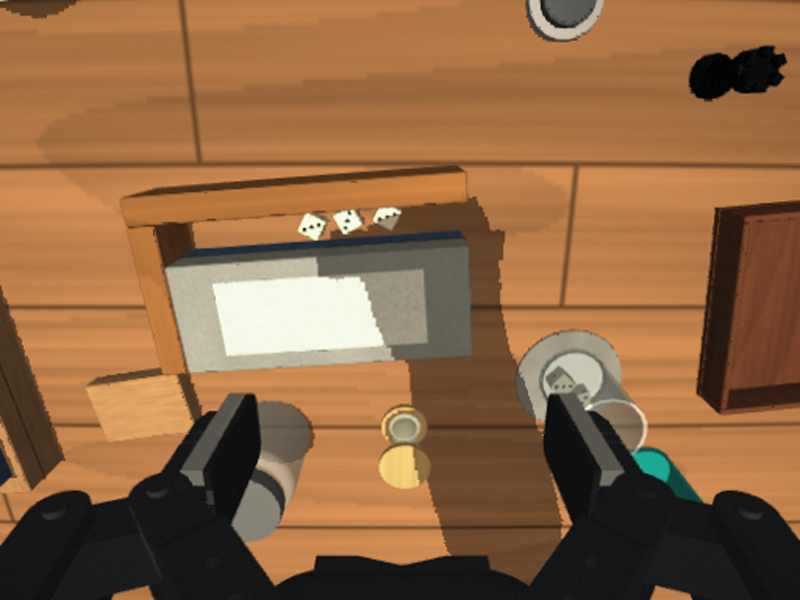

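View pics/wgap2b.png

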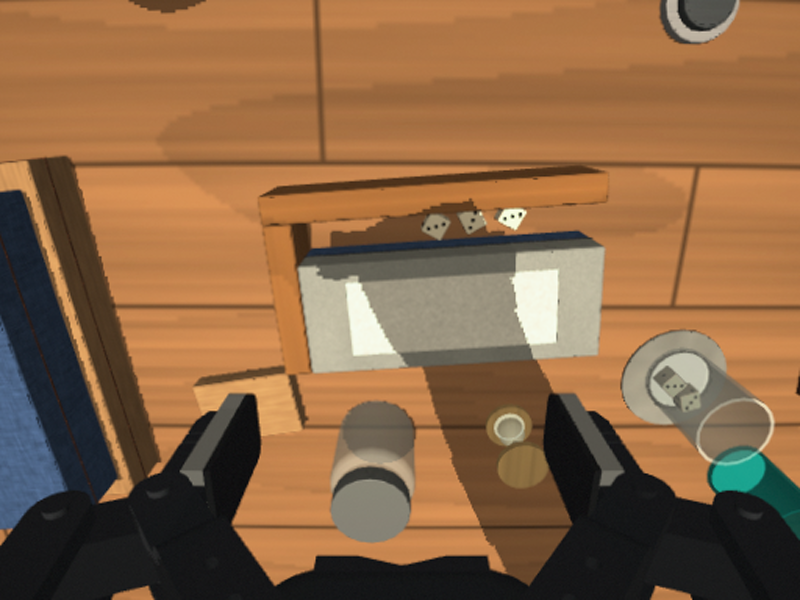

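Run:
```python
from h import *
s=.64
def t(n,a,ua,b,ub):
    X,e=tri([(load(a),ua[0]*s,ua[1]*s),(load(b),ub[0]*s,ub[1]*s)]);print(n,np.round(X,4),np.round(e,4))
B=('wbox1','wbox2');G=('wgap1','wgap2')
for n,p,q in [('hFL',(317,233),(452,233)),('hFR',(342,232),(477,232)),('hBL',(330,384),(451,383)),('hBR',(352,383),(476,384)),('bend',(322,140),(464,141)),('lidFL',(242,227),(371,226)),('lidFR',(433,222),(563,225)),('lidBR',(432,395),(548,395)),('lidBL',(259,396),(376,396)),('toe tip',(344,161),(446,161))]: t(n,B[0],p,B[1],q)
for n,p,q in [('railopen front',(467,198),(608,199)),('railopen back',(461,167),(601,167)),('boxopen rear',(466,241),(604,246)),('boxopen front',(471,355),(599,356)),('endblk/rail',(190,220),(308,219)),('boxL rear',(166,267),(300,265)),('d1',(312,219),(435,217)),('d2',(346,215),(471,213)),('d3',(387,210),(513,211)),('coaster',(569,376),(675,378))]: t(n,G[0],p,G[1],q)
```

```text
hFL [ 0.4899 -0.3511  0.1263] [0. 0.]
hFR [ 0.4905 -0.366   0.1262] [0. 0.]
hBL [ 0.388  -0.3538  0.125 ] [0.0003 0.0003]
hBR [ 0.3921 -0.3693  0.1323] [0.0004 0.0004]
bend [ 0.543  -0.3564  0.1246] [0.0002 0.0002]
lidFL [ 0.4911 -0.302   0.1121] [0.0002 0.0002]
lidFR [ 0.4935 -0.4208  0.1152] [0.0008 0.0008]
lidBR [ 0.3741 -0.4224  0.1164] [0.0002 0.0002]
lidBL [ 0.3747 -0.3034  0.1184] [0. 0.]
toe tip [ 0.5234 -0.3562  0.0129] [0.0001 0.0001]
railopen front [0.6318 0.1122 0.0614] [0.0002 0.0002]
railopen back [0.6529 0.1161 0.0512] [0.0002 0.0002]
boxopen rear [0.5997 0.1122 0.0646] [0.0018 0.0018]
boxopen front [0.51   0.1046 0.0652] [0.0005 0.0005]
endblk/rail [ 0.605   0.339  -0.0015] [0. 0.]
boxL rear [0.5818 0.3353 0.0613] [0.0004 0.0004]
d1 [0.6083 0.2324 0.0108] [0.0006 0.0006]
d2 [0.6126 0.2037 0.0161] [0.0007 0.0007]
d3 [0.6159 0.1704 0.0187] [0.0005 0.0005]
coaster [0.4579 0.0025 0.0044] [0.0012 0.0012]
```

Run:
```python
from h import *
from scipy.optimize import least_squares
s=.64
obs=[]
for n,pts in {'wgap1':[((.016,-.11,.06),(467,198)),((-.016,-.11,.06),(466,242)),((-.106,-.11,.06),(471,355)),((.038,-.11,.06),(461,167))],
 'wgap2':[((.016,-.11,.06),(608,199)),((-.016,-.11,.06),(604,246)),((-.106,-.11,.06),(599,356)),((.038,-.11,.06),(601,167))]}.items():
    for P,u in pts: obs.append((load(n),np.array(P),np.array(u)*s))
# edge points (x only)
edge=[('wgap1',.016,(125,225),.06),('wgap2',.016,(262,223),.06),('wgap1',-.016,(166,267),.06),('wgap2',-.016,(300,265),.06)]
def T(q,P): c,d=np.cos(q[2]),np.sin(q[2]);return np.array([q[0]+c*P[0]-d*P[1],q[1]+d*P[0]+c*P[1],P[2]])
E=[(x,atz(load(n),u[0]*s,u[1]*s,z)) for n,x,u,z in edge]
def f(q):
    r=[]
    for c,P,u in obs: r+=list((proj(c,T(q,P))-u)*.0009)
    for x,W in E: r.append(np.cos(q[2])*(W[0]-q[0])+np.sin(q[2])*(W[1]-q[1])-x)
    return np.array(r)
o=least_squares(f,[.607,.222,.08],loss='soft_l1',f_scale=.002);print(o.x,np.degrees(o.x[2]));print(np.round(o.fun*1000,1))
for n in ['wgap1','wgap2']:
    i=cv2.imread(f'pics/{n}.png');i=cv2.resize(i,None,fx=2,fy=2,interpolation=cv2.INTER_CUBIC);c=load(n)
    for z in (0,.06):
        for a,b in [((.016,-.11),(.016,.12)),((-.016,-.11),(-.016,.12)),((.016,.12),(-.016,.12)),((-.106,-.11),(-.016,-.11))]:
            cv2.line(i,*[tuple(int(v) for v in proj(c,T(o.x,p+(z,)))*2) for p in (a,b)],(0,0,255) if z else (0,255,0),1)
    x0=150 if n=='wgap1' else 300
    cv2.imwrite(f'pics/{n}fit.png',cv2.resize(i[190:490,(60 if n=="wgap1" else 260):][:,:560],(800,428)))
```

```text
[0.60683962 0.22184635 0.07530304] 4.314546435661801
[-1.1  0.6  0.4  0.4 -0.2 -0.8  1.7  0.4 -1.4  0.2 -0.4 -1.8 -1.2 -1.6
  3.6  0.7  0.8  1.2 -1.1 -0.3]
```

View pics/wgap1fit.png

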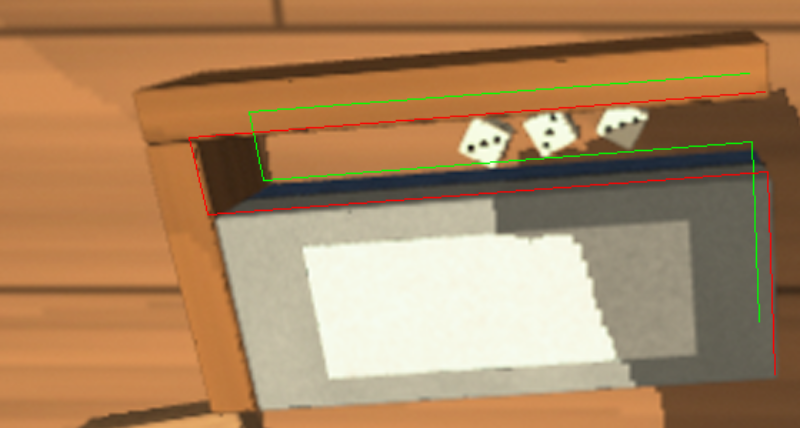

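Fit of the gap is good: origin (0.607, 0.222), yaw 4.3°. There are three dice in it, the farthest in at gap y≈+0.01. The candidates for the rod are the brown-handled one on the pine lid (wbox2 (464,310)) and the blue one on the ledge at (450,450). The brown one fits the description and is on the lid, so I'll confirm it in a crop and then grasp it.

Run:
```python
from h import *
i=cv2.imread('pics/wbox2.png')[70:350,215:385];cv2.imwrite('pics/crop_rod.png',cv2.resize(i,None,fx=2.1,fy=2.1,interpolation=cv2.INTER_CUBIC))
s=.64
for n,P in (('wbox1',[(317,233),(342,232),(330,384),(352,383)]),('wbox2',[(452,233),(477,232),(451,383),(476,384)])):
    q=[atz(load(n),u*s,v*s,.132) for u,v in P];m=np.mean(q,0);d=(q[0]+q[1]-q[2]-q[3])/2;print(m,np.degrees(np.arctan2(d[1],d[0])),np.linalg.norm(d))
```

```text
[ 0.44173558 -0.36072363  0.132     ] 1.5745286345310388 0.09946994164166639
[ 0.44164399 -0.35948793  0.132     ] 1.9417509127659633 0.09965237300634111
```

View pics/crop_rod.png

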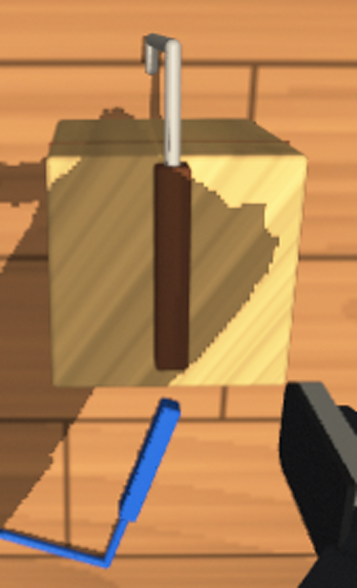

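The crop shows the dark-wood handle with its steel hook past the lid's +x edge. I'll grasp that one.

Run:
```python
from h import *
R=down(1.75);p=np.array([.4617,-.3594])
print(robot.ik((*p,.2),R))
robot.gripper_to(.032,40)
robot.move_to((*p,.25),R)
robot.move_l((*p,.16),R)
print(robot.move_l((*p,.1232),R,vel=.04,max_force=6))
print(robot.sense()['eef_pos'])
robot.gripper_to(.0,40)
s=robot.sense();print(s['width'],np.round(s['force'],2))
robot.move_l((*p,.20),R,vel=.06)
s=robot.sense();print(s['width'],np.round(s['force'],2),s['time_s'])
c=cap('wrist','wg');c=cap('scene','sg')
```

```text
[-37.89817302  17.14328346  -7.93129539  64.92542116   0.
 -39.64817302]
False
[ 0.46190449 -0.35955874  0.12347715]
0.014962524817143332 [-0.05 -0.18  3.01]
0.014785315884961679 [ 0.3  -0.67 -0.39] 13.2667
```

View pics/wg.png

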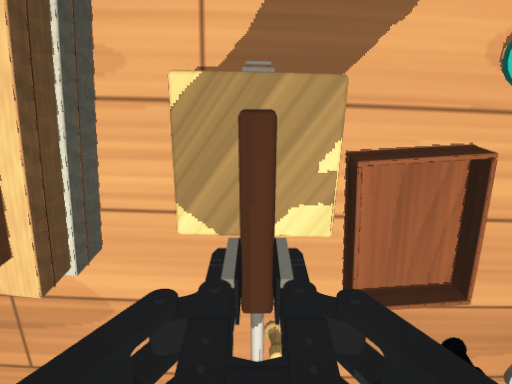

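View pics/sg.png

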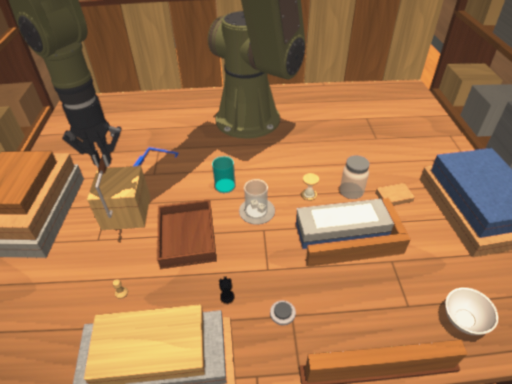

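```bash
cat >> h.py <<'E'
GAP=np.array([.6068,.2218,.0753])
def gw(x,y,z=0): c,s=np.cos(GAP[2]),np.sin(GAP[2]);return np.array([GAP[0]+c*x-s*y,GAP[1]+s*x+c*y,z])
def wg(p): c,s=np.cos(GAP[2]),np.sin(GAP[2]);d=np.array(p)[:2]-GAP[:2];return np.array([c*d[0]+s*d[1],-s*d[0]+c*d[1]])
GY=np.degrees(.0753)
def up(f,box=None):
    i=cv2.imread(f'pics/{f}.png')
    if box: x0,y0,x1,y1=box;i=i[y0:y1,x0:x1]
    k=min(800/i.shape[1],600/i.shape[0]);cv2.imwrite(f'pics/{f}_u.png',cv2.resize(i,None,fx=k,fy=k,interpolation=cv2.INTER_CUBIC))
E
python3 - <<'E'
from h import *
robot.move_l((.4617,-.3594,.31))
robot.move_to(gw(-.072,.07,.31),down(GY))
robot.move_l(gw(-.072,.07,.185),vel=.15)
s=robot.sense();print(s['eef_pos'],s['width'],s['time_s'])
cap('wrist','wi');cap('scene','si');cap('top','ti')
up('si',(256,160,456,310));up('ti',(90,120,250,240));up('wi')
E
```

```text
[0.53038395 0.28638969 0.18600158] 0.014720821527822645 17.55
```

View pics/si_u.png

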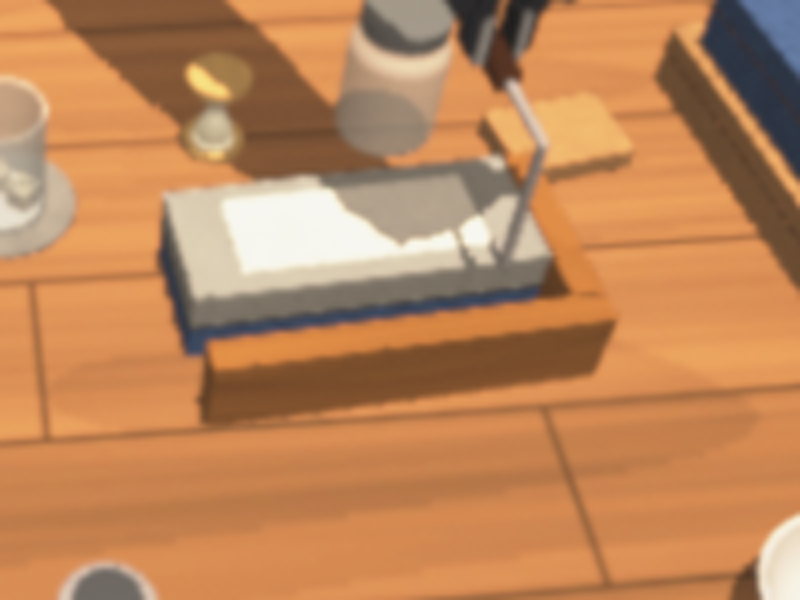

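View pics/ti_u.png

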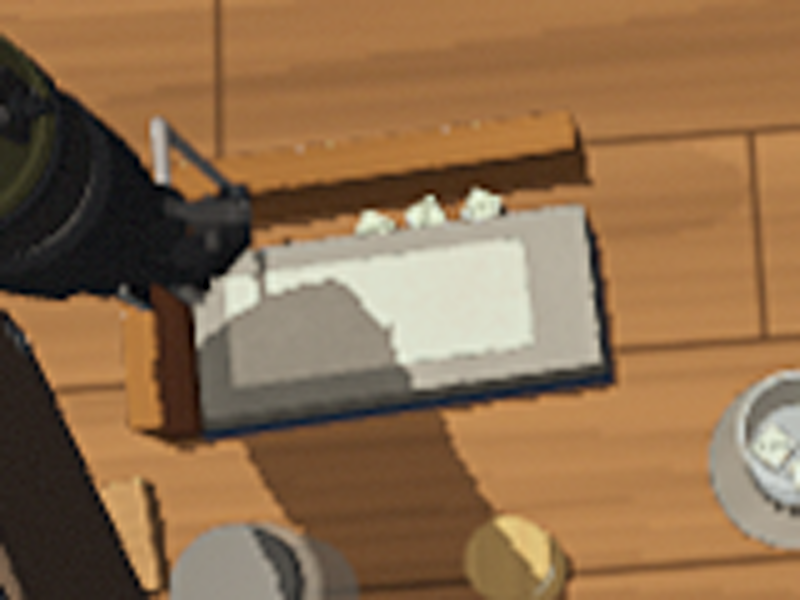

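Run:
```python
from h import *
a,b=load('si'),load('ti')
X,e=tri([(a,391.5,197.5),(b,121.6,144.4)]);print('bend',X,e,wg(X))
P=gw(.008,.07,.1895);print(P,proj(a,P),proj(b,P))
Q=gw(.008,.07,.0895);print('bottom exp',proj(a,Q),'obs',(382.2,226.2));Q=gw(-.008,.07,.0895);print('toe exp',proj(a,Q), proj(b,Q),'top obs',(90+46.5,120+38.))
```

```text
bend [0.61240982 0.29360067 0.18532261] [np.float64(0.0013065384600494468), np.float64(0.001306538460049605)] [0.0109954  0.07117519]
[0.60951131 0.29220347 0.1895    ] [390.31814527 195.39293522] [120.97251268 144.83501275]
bottom exp [380.47463059 225.13989652] obs (382.2, 226.2)
toe exp [378.07485904 220.14767712] [135.2914682  163.14749591] top obs (136.5, 158.0)
```

Run:
```python
from h import *
print(robot.move_l(gw(-.0735,.07,.185),down(GY)))
f0=robot.sense()['force']
hit=robot.move_l(gw(-.0735,.07,.105),vel=.04,max_force=3)
s=robot.sense();print(hit,s['eef_pos'],np.round(s['force']-f0,2),s['time_s'])
cap('scene','sj');cap('top','tj');up('sj',(256,160,456,310));up('tj',(90,120,250,240))
```

```text
False
False [0.52838134 0.28616643 0.10521019] [-0.04 -0.07  0.82] 20.1
```

View pics/sj_u.png

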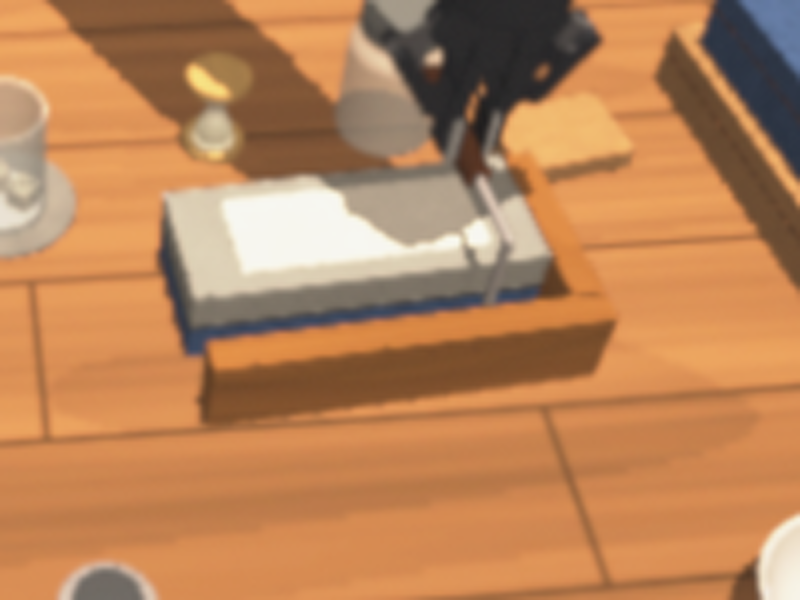

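View pics/tj_u.png

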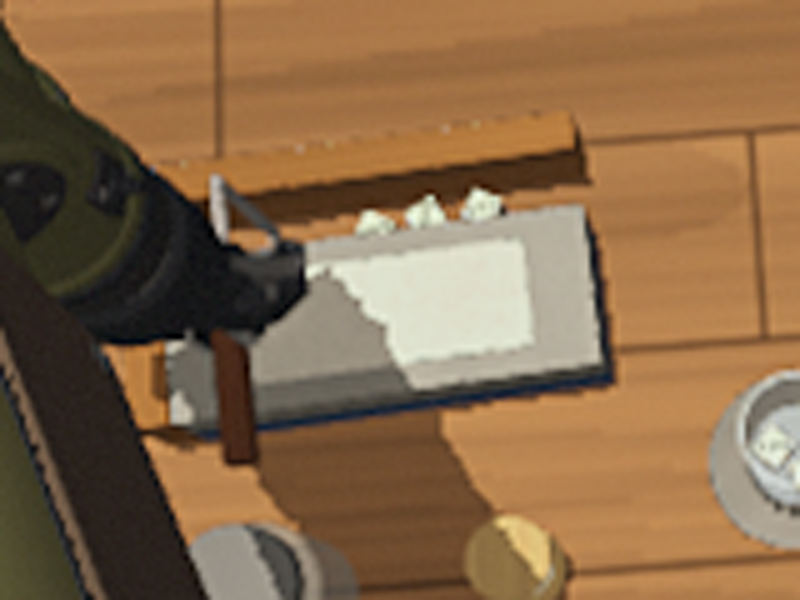

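The rod's toe is in the gap behind all three dice (tj crop: bend at (218,180), dice at (375–485, 205–225)). Dragging.

Run:
```python
from h import *
R=down(GY)
for y in (-.04,-.15):
    hit=robot.move_l(gw(-.0735,y,.105),R,vel=.05,max_force=6)
    s=robot.sense();print(hit,wg(s['eef_pos']),np.round(s['force'],2),s['time_s'])
    cap('top',f'tk{y}');up(f'tk{y}',(100,100,300,250))
    if hit: break
```

```text
False [-0.07352972 -0.03985022] [ 0.17  0.25 -1.57] 22.55
False [-0.07352173 -0.14986153] [-0.02  0.66 -1.27] 24.95
```

View pics/tk-0.15_u.png

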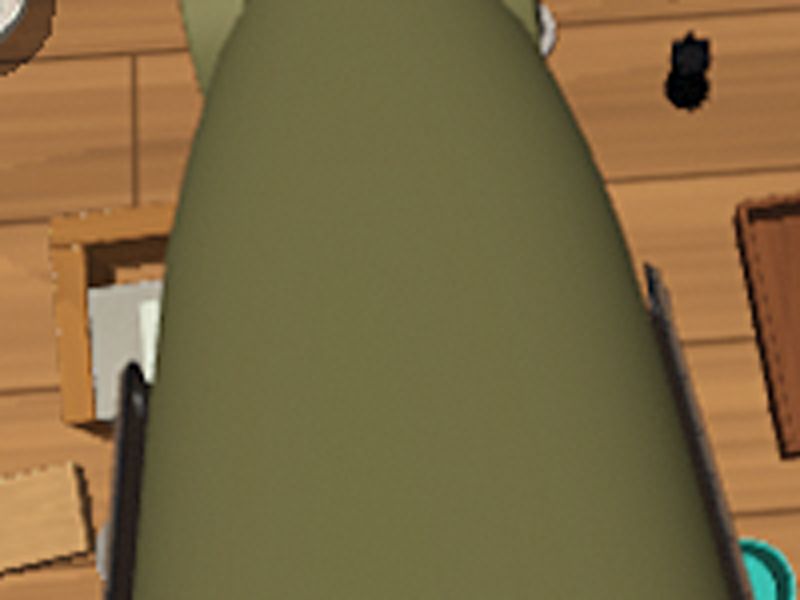

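Run:
```python
from h import *
cap('scene','sk');up('sk',(180,140,420,320))
```

```text
(no output)
```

View pics/sk_u.png

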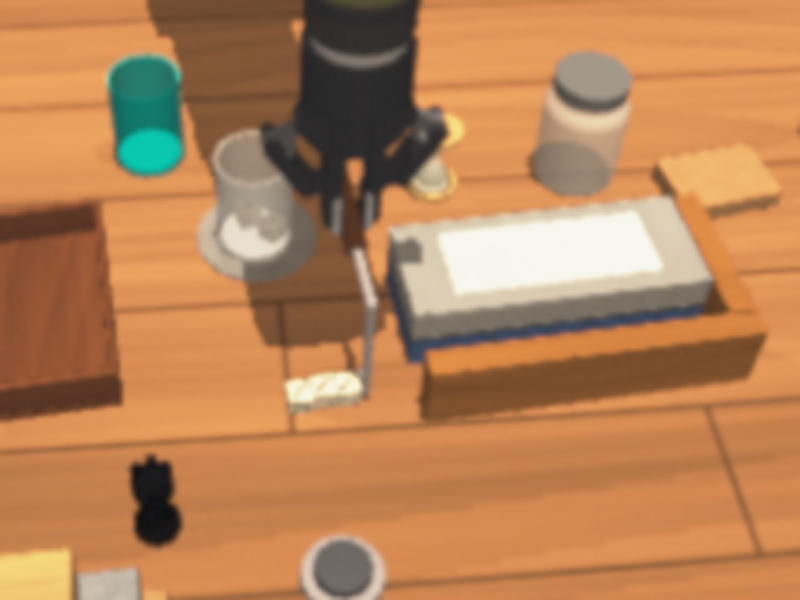

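All three dice are out (sk crop, row at (288–362, 375–405)). Returning the rod.

Run:
```python
from h import *
R=down(1.75);p=np.array([.4617,-.3594])
robot.move_l(gw(-.0735,-.142,.105),vel=.05)
robot.move_l(gw(-.0735,-.142,.31),vel=.2)
robot.move_to((*p,.31),R)
robot.move_l((*p,.15),vel=.15)
print(robot.move_l((*p,.1225),vel=.03,max_force=3))
s=robot.sense();print(s['eef_pos'],np.round(s['force'],2))
robot.gripper_to(.04)
robot.wait(.2)
robot.move_l((*p,.25),vel=.15)
s=robot.sense();print(s['time_s'])
robot.move_to((.44,-.30,.30),R)
cap('wrist','wl');cap('top','tl');cap('scene','sl');up('wl');up('tl');up('sl')
print(robot.sense()['time_s'])
```

```text
True
[ 0.46135742 -0.35917151  0.12371233] [-0.73  0.21  4.84]
31.7583
32.325
```

View pics/wl_u.png

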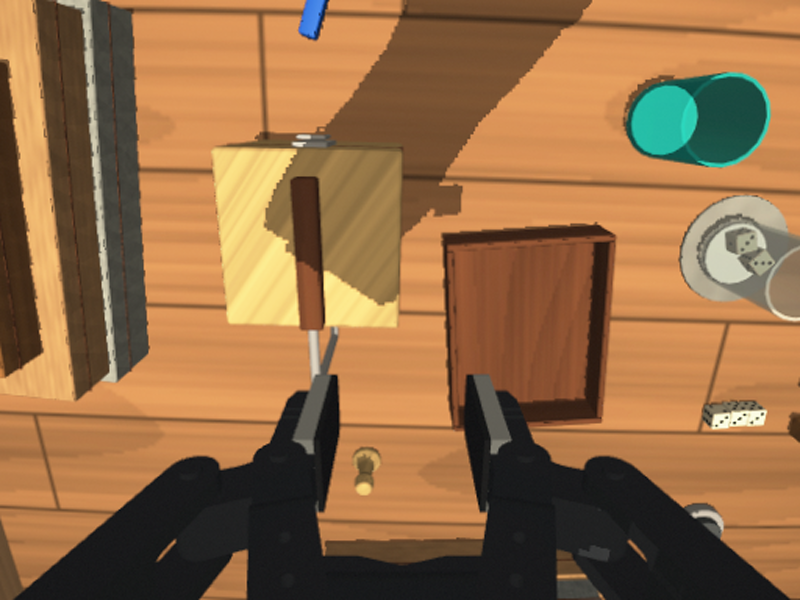

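View pics/tl_u.png

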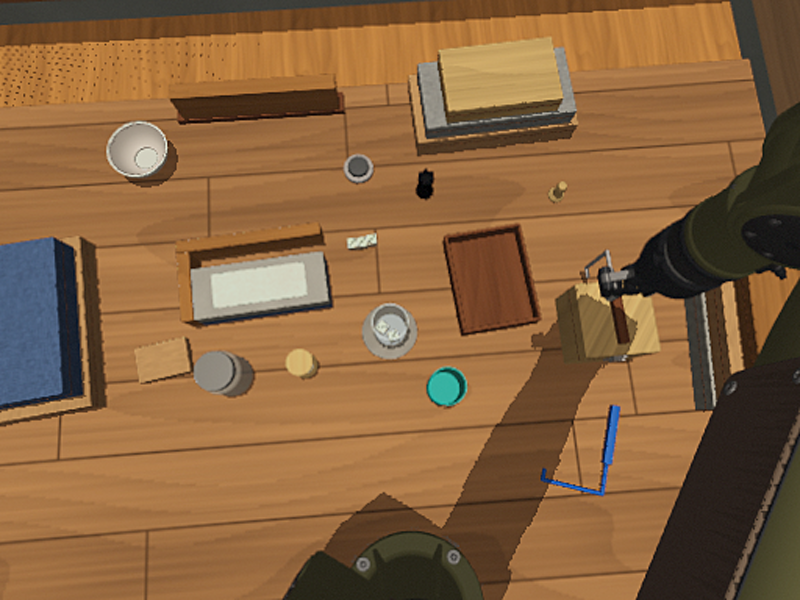

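View pics/sl_u.png

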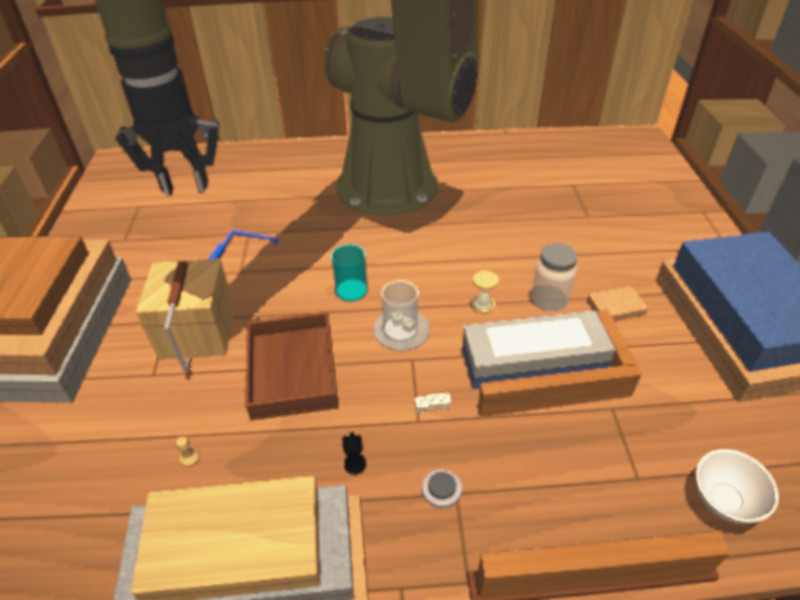

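```bash
cat > search.py <<'E'
from h import *
from scipy.spatial.transform import Rotation as Ro
cup=np.array([.455,.002,.004]);tray=np.array([.53,-.187])
q0=np.array(robot.sense()['joint_positions'])
res=[]
for al in (0,15,25,35,45,55):
  for az in (-30,0,30):       # azimuth of tool forward dir
   for flip in (0,1):
    for hg in (.05,.06,.068):
      a=np.radians(al);b=np.radians(az)
      z=np.array([np.sin(a)*np.cos(b),np.sin(a)*np.sin(b),-np.cos(a)])
      y=np.array([-np.sin(b),np.cos(b),0])*(1 if flip else -1)
      Rg=np.column_stack([np.cross(y,z),y,z])
      G=cup+[0,0,hg];tcp=G+z*.019
      if tcp[2]<.03: continue
      qg=robot.ik(tcp,Rg)
      if qg is None or robot.ik(tcp-z*.1,Rg) is None or robot.ik(tcp+[0,0,.12],Rg) is None: continue
      for tilt in (115,):
        for ma in range(0,360,30):
          t=np.radians(tilt);M=np.array([np.sin(t)*np.cos(np.radians(ma)),np.sin(t)*np.sin(np.radians(ma)),np.cos(t)])
          Al=Ro.align_vectors([M],[[0,0,1]])[0]
          for th in range(0,360,20):
            Rp=(Ro.from_rotvec(M*np.radians(th))*Al).as_matrix()@Rg
            zz=Rp[:,2]
            mouth=np.array([*(tray-M[:2]*.03),.095])
            Gp=mouth-M*(.09-hg)
            tp=Gp+zz*.019
            body=Gp-zz*.1
            if body[2]-.045<.06: continue
            qp=robot.ik(tp,Rp)
            if qp is None: continue
            d=np.abs(np.array(qp)-np.array(qg)).max()
            res.append((al,az,flip,hg,ma,th,-zz[2],d,np.round(np.array(qg)),np.round(np.array(qp))))
print(len(res))
import collections
print(collections.Counter((r[0],r[1],r[2],r[3]) for r in res))
for r in sorted(res,key=lambda r:-r[6])[:25]: print(*[round(float(v),2) for v in r[:8]],r[8],r[9])
E
python3 search.py
```

```text
44
Counter({(25, -30, 0, 0.05): 6, (25, -30, 1, 0.05): 6, (25, 30, 0, 0.05): 6, (25, 30, 1, 0.05): 6, (25, -30, 0, 0.06): 5, (25, -30, 1, 0.06): 5, (25, 30, 0, 0.06): 5, (25, 30, 1, 0.06): 5})
25.0 30.0 0.0 0.05 60.0 20.0 -0.01 312.49 [-11.   2. -58.  11.  16. 142.] [   4.   70.    9.  119.  -61. -170.]
25.0 30.0 0.0 0.06 60.0 20.0 -0.01 312.51 [-11.   0. -57.  13.  16. 142.] [   4.   71.   10.  120.  -60. -170.]
25.0 30.0 1.0 0.05 60.0 20.0 -0.01 108.5 [-11.   2. -58.  11.  16. -38.] [  4.  70.   9. 119. -61.  10.]
25.0 30.0 1.0 0.06 60.0 20.0 -0.01 107.03 [-11.   0. -57.  13.  16. -38.] [  4.  71.  10. 120. -60.  10.]
25.0 30.0 0.0 0.05 240.0 200.0 -0.01 314.09 [-11.   2. -58.  11.  16. 142.] [ -44.   68.    1.  114.   72. -172.]
25.0 30.0 0.0 0.06 240.0 200.0 -0.01 314.05 [-11.   0. -57.  13.  16. 142.] [ -45.   68.    1.  114.   71. -172.]
25.0 30.0 1.0 0.05 240.0 200.0 -0.01 103.66 [-11.   2. -58.  11.  16. -38.] [-44.  68.   1. 114.  72.   8.]
25.0 30.0 1.0 0.06 240.0 200.0 -0.01 101.77 [-11.   0. -57.  13.  16. -38.] [-45.  68.   1. 114.  71.   8.]
25.0 -30.0 0.0 0.05 240.0 26
[... 1169 characters left out ...]
-58.  11. -16.  38.] [  4.  70.   9. 119. -61.  10.]
25.0 -30.0 1.0 0.06 60.0 80.0 -0.01 106.83 [ 11.   1. -57.  13. -16.  38.] [  4.  71.  10. 120. -60.  10.]
25.0 30.0 0.0 0.05 240.0 220.0 -0.01 99.01 [-11.   2. -58.  11.  16. 142.] [-45.  65.  -7. 110.  79. 169.]
25.0 30.0 0.0 0.06 240.0 220.0 -0.01 97.05 [-11.   0. -57.  13.  16. 142.] [-46.  66.  -6. 110.  78. 169.]
25.0 30.0 1.0 0.05 240.0 220.0 -0.01 99.01 [-11.   2. -58.  11.  16. -38.] [-45.  65.  -7. 110.  79. -11.]
25.0 30.0 1.0 0.06 240.0 220.0 -0.01 97.05 [-11.   0. -57.  13.  16. -38.] [-46.  66.  -6. 110.  78. -11.]
25.0 -30.0 0.0 0.05 90.0 140.0 -0.02 308.7 [  11.    2.  -58.   11.  -16. -142.] [  6.  68.  -1. 116. -76. 167.]
```

```bash
sed -i 's/for al in (0,15,25,35,45,55)/for al in (20,30,40,50)/; s/for az in (-30,0,30)/for az in (-120,-105,-90,-75,-60,60,75,90,105,120)/; s/for hg in (.05,.06,.068)/for hg in (.055,)/; s/range(0,360,30)/range(0,360,15)/; s/range(0,360,20)/range(0,360,20)/' search.py; sed -i "s/^for r in sorted.*/for r in sorted(res,key=lambda r:-r[6]-(-9 if r[7]>150 else 0))[:20]: print(*[round(float(v),2) for v in r[:8]],r[8],r[9])/" search.py; sed -i 's/^print(coll.*//' search.py; time python3 search.py
```

```text
Traceback (most recent call last):
  File "search.py", line 30, in <module>
    qp=robot.ik(tp,Rp)
ValueError: time passes only in moves, steps and waits

real	0m38.189s
user	0m3.629s
sys	0m2.112s
```

```bash
cat > s2.py <<'E'
from h import *
from scipy.spatial.transform import Rotation as Ro
cup=np.array([.455,.002,.004]);tray=np.array([.53,-.187])
robot.wait(.01)
def graspR(al,az,flip):
    a=np.radians(al);b=np.radians(az)
    z=np.array([np.sin(a)*np.cos(b),np.sin(a)*np.sin(b),-np.cos(a)])
    y=np.array([-np.sin(b),np.cos(b),0])*(1 if flip else -1)
    return np.column_stack([np.cross(y,z),y,z])
def pour(al,az,flip,hg,tilt,psi,sgn,mz=.095,off=.03):
    Rg=graspR(al,az,flip);b=np.radians(az)
    ax=np.array([-np.sin(b),np.cos(b),0])*sgn
    Rp=(Ro.from_euler('z',psi,degrees=True)*Ro.from_rotvec(ax*np.radians(tilt))).as_matrix()@Rg
    M=Rp@Rg.T@np.array([0,0,1.])
    mouth=np.array([*(tray-M[:2]*off),mz]);Gp=mouth-M*(.09-hg)
    return Gp+Rp[:,2]*.019,Rp,M
if __name__=='__main__':
  hg=.055
  for flip in (0,1):
    for az in (-90,90):
      for al in (30,45,55):
        Rg=graspR(al,az,flip);z=Rg[:,2]
        tcp=cup+[0,0,hg]+z*.019
        qg=robot.ik(tcp,Rg)
        if qg is None: print(al,az,flip,'no grasp');continue
        for psi in (-30,0,30):
          tp,Rp,M=pour(al,az,flip,hg,112,psi,1 if az==-90 else 1)
          qp=robot.ik(tp,Rp)
          print(al,az,flip,psi,np.round(M,2),np.round(Rp[:,2],2),None if qg is None else np.round(qg),None if qp is None else np.round(qp))
E
python3 s2.py
```

```text
30 -90 0 -30 [-0.46 -0.8  -0.37] [ 0.5   0.86 -0.14] [ 19.  21. -33.  47. -28. -68.] [ -45.   55.   -9.   87.   73. -152.]
30 -90 0 0 [ 0.   -0.93 -0.37] [-0.    0.99 -0.14] [ 19.  21. -33.  47. -28. -68.] [ -39.   68.   16.  116.   50. -170.]
30 -90 0 30 [ 0.46 -0.8  -0.37] [-0.5   0.86 -0.14] [ 19.  21. -33.  47. -28. -68.] None
45 -90 0 -30 [-0.46 -0.8  -0.37] [ 0.46  0.8  -0.39] [ 26.  30. -28.  56. -39. -55.] [ -43.   40.  -19.   59.   64. -120.]
45 -90 0 0 [ 0.   -0.93 -0.37] [-0.    0.92 -0.39] [ 26.  30. -28.  56. -39. -55.] [ -38.   55.    8.   98.   47. -153.]
45 -90 0 30 [ 0.46 -0.8  -0.37] [-0.46  0.8  -0.39] [ 26.  30. -28.  56. -39. -55.] [ -31.   65.   27.  116.   27. -168.]
55 -90 0 -30 [-0.46 -0.8  -0.37] [ 0.42  0.73 -0.54] [ 30.  38. -23.  64. -45. -45.] [ -40.   33.  -22.   50.   56. -108.]
55 -90 0 0 [ 0.   -0.93 -0.37] [-0.    0.84 -0.54] [ 30.  38. -23.  64. -45. -45.] [ -36.   47.    2.   87.   43. -143.]
55 -90 0 30 [ 0.46 -0.8  -0.37] [-0.42  0.73 -0.54] [ 30.  38. -23.  64. -45. -45.] [ -30.   57.   19.  105.   25. -162.]
30 90 0 -30 [ 0.46  0.8  -0.37] [-0
[... 2303 characters left out ...]
0 1 -30 [ 0.46  0.8  -0.37] [-0.46 -0.8  -0.39] [ -26.   30.  -28.   55.   40. -124.] [  1.  52.   1.  90. -52. -33.]
45 90 1 0 [ 0.    0.93 -0.37] [-0.   -0.92 -0.39] [ -26.   30.  -28.   55.   40. -124.] [  4.  33. -30.  37. -67. -79.]
45 90 1 30 [-0.46  0.8  -0.37] [ 0.46 -0.8  -0.39] [ -26.   30.  -28.   55.   40. -124.] None
55 90 1 -30 [ 0.46  0.8  -0.37] [-0.42 -0.73 -0.54] [ -29.   38.  -24.   64.   46. -134.] [ -1.  43.  -5.  79. -47. -45.]
55 90 1 0 [ 0.    0.93 -0.37] [-0.   -0.84 -0.54] [ -29.   38.  -24.   64.   46. -134.] [  2.  27. -31.  34. -57. -87.]
55 90 1 30 [-0.46  0.8  -0.37] [ 0.42 -0.73 -0.54] [ -29.   38.  -24.   64.   46. -134.] [  -2.   17.  -57.  -23.  -46. -139.]
```

Run:
```python
from h import *
R=down(0)
for n,p in (('wm1',(.52,-.14,.30)),('wm2',(.52,-.03,.30))):
    robot.move_to(p,R);cap('wrist',n);up(n)
print(robot.sense()['time_s'])
```

```text
33.7
```

View pics/wm1_u.png

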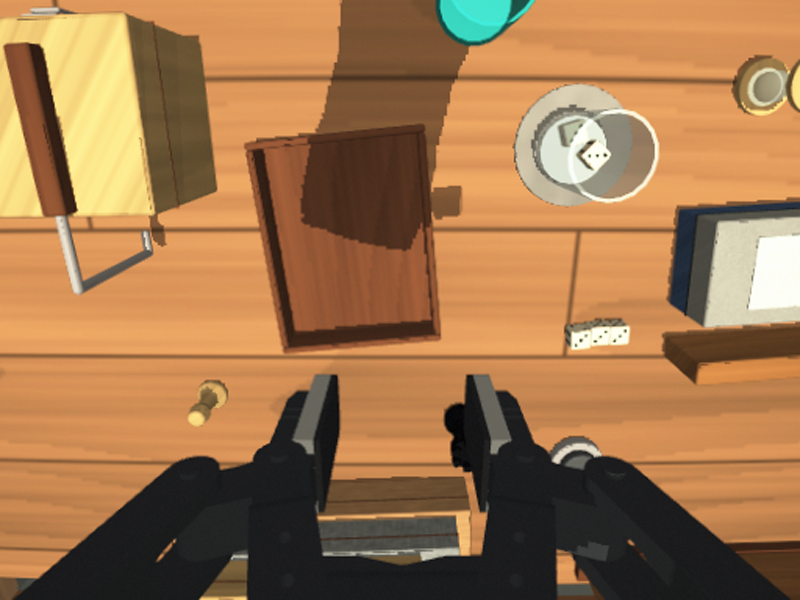

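View pics/wm2_u.png

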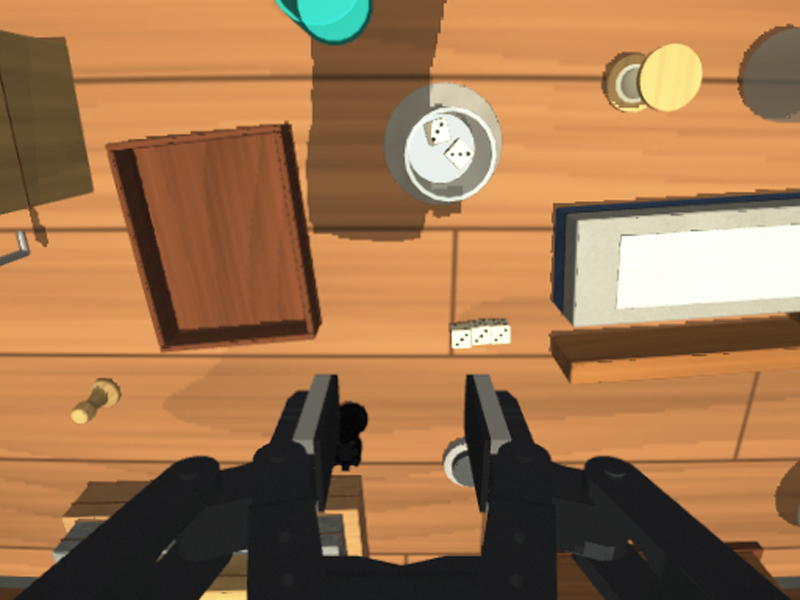

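Run:
```python
from h import *
s=.64
a,b=load('wm1'),load('wm2')
for n,p,q in [('mouth',(614,155),(452,155)),('coaster',(573,145),(443,143.5)),('t1',(246,149),(108,145)),('t2',(424,125),(291,123)),('t3',(440,338),(320,330)),('t4',(286,352),(163,349)),('dA',(580,339),(462,338)),('dB',(600,337),(483,336)),('dC',(619,334),(502,333))]:
    X,e=tri([(a,p[0]*s,p[1]*s),(b,q[0]*s,q[1]*s)]);print(n,np.round(X,4),round(e[0],4))
```

```text
mouth [0.4576 0.0026 0.0907] 0.0005
coaster [4.545e-01 3.500e-03 4.000e-04] 0.0001
t1 [ 0.4542 -0.263   0.0347] 0.0019
t2 [ 0.4382 -0.123   0.0041] 0.0007
t3 [ 0.6204 -0.1064  0.019 ] 0.0032
t4 [ 0.6272 -0.2431  0.04  ] 0.0008
dA [0.6275 0.0245 0.0134] 0.0001
dB [0.627  0.0445 0.0101] 0.0001
dC [0.6239 0.0621 0.0102] 0.0001
```

Run:
```python
from h import *
s=.64
a,b=load('wm1'),load('wm2')
for P,c in (([(246,149),(424,125),(440,338),(286,352)],a),([(108,145),(291,123),(320,330),(163,349)],b)):
    q=np.array([atz(c,u*s,v*s,.04) for u,v in P]);print(np.round(q[:,:2],3).tolist(),q.mean(0))
for n,P in ((a,[(580,339),(600,337),(619,334)]),(b,[(462,338),(483,336),(502,333)])): print([np.round(atz(n,u*s,v*s,.018)[:2],4).tolist() for u,v in P])
print(atz(a,614*s,155*s,.094),atz(b,452*s,155*s,.094))
i=cv2.imread('pics/wm2.png');cv2.imwrite('pics/crop_cup.png',cv2.resize(i[40:140,235:335],(600,600),interpolation=cv2.INTER_CUBIC))
i=cv2.imread('pics/wm2.png');cv2.imwrite('pics/crop_dice.png',cv2.resize(i[195:230,275:345],(800,400),interpolation=cv2.INTER_CUBIC))
```

```text
[[0.456, -0.262], [0.439, -0.124], [0.615, -0.108], [0.628, -0.243]] [ 0.53430598 -0.18435144  0.04      ]
[[0.452, -0.26], [0.437, -0.115], [0.608, -0.102], [0.626, -0.243]] [ 0.53094863 -0.18012588  0.04      ]
[[0.6256, 0.0227], [0.6236, 0.0411], [0.6207, 0.0584]]
[[0.6253, 0.0239], [0.6233, 0.0431], [0.6204, 0.0604]]
[0.45689076 0.00125168 0.094     ] [0.45790705 0.00232685 0.094     ]
```

View pics/crop_cup.png

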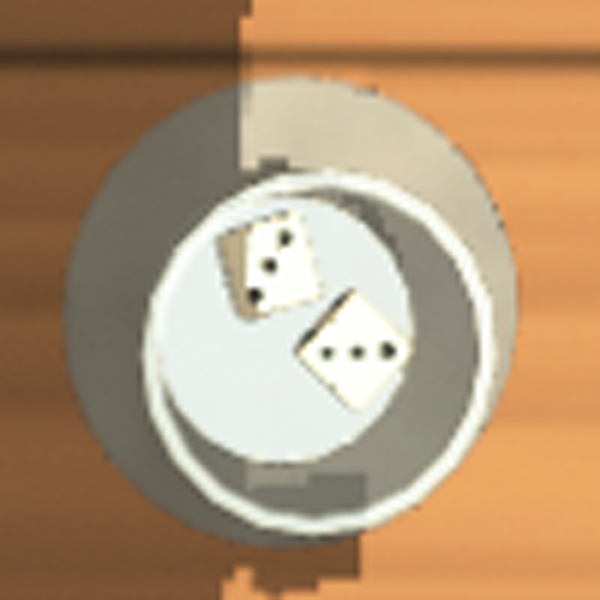

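View pics/crop_dice.png

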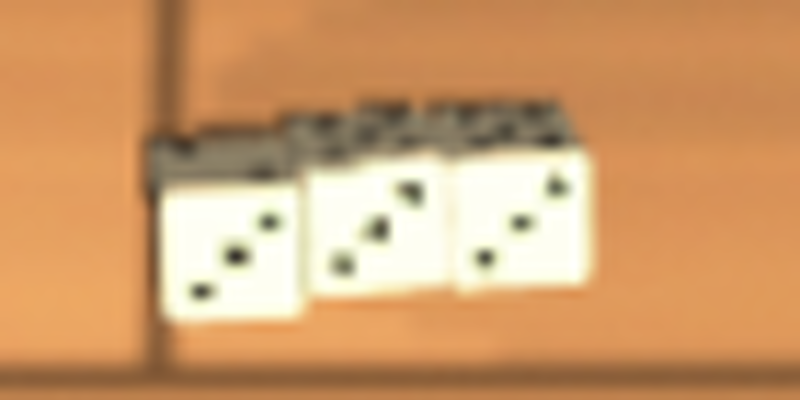

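Candidates for the canister: the clear one on the coaster (wm2 (452,150)) and the turquoise cup (335,20). The crop confirms the clear one, on the grey coaster with 2 dice. Now the grasp and pour.

```bash
cat > pourcfg.py <<'E'
import s2
from s2 import *
s2.cup=cup=np.array([.457,.002,.004]);s2.tray=np.array([.532,-.183])
AL,AZ,FL,HG=50,90,0,.055
Rg=graspR(AL,AZ,FL);zg=Rg[:,2];tg=cup+[0,0,HG]+zg*.019
seq=[(0,.21),(40,.19),(75,.15),(95,.115),(112,.10),(125,.10)]
P=[pour(AL,AZ,FL,HG,t,0,1,mz=m)[:2] for t,m in seq]
E
python3 - <<'E'
from pourcfg import *
for T,R in [(tg-zg*.11,Rg),(tg,Rg),(tg+[0,0,.13],Rg)]+P:
    q=robot.ik(T,R);print(np.round(T,3),None if q is None else np.round(q))
E
```

```text
[ 0.457 -0.068  0.117] [-35.  33. -15.  76.  39.  42.]
[0.457 0.017 0.047] [-27.  34. -26.  59.  43.  51.]
[0.457 0.017 0.177] [-27.  24. -21.  74.  43.  51.]
[ 0.532 -0.168  0.163] [-38.  42.   8.  92.  37.  39.]
[ 0.532 -0.221  0.144] [-28.  22.  -9.  63.   9.  62.]
[ 0.532 -0.254  0.124] [-12.  16. -24.  44. -24.  77.]
[ 0.532 -0.261  0.105] [ -3.  22. -30.  36. -45.  86.]
[ 0.532 -0.26   0.104] [  3.  30. -30.  37. -62.  97.]
[ 0.532 -0.255  0.115] [  7.  39. -25.  50. -73. 115.]
```

Run:
```python
from pourcfg import *
robot.gripper_to(.085,50)
robot.move_to(tg-zg*.11+[0,0,.1],Rg)
robot.move_l(tg-zg*.11,Rg,vel=.15)
print(robot.move_l(tg,Rg,vel=.06,max_force=4))
cap('scene','sn');up('sn',(150,120,350,270))
robot.gripper_to(.05,50)
s=robot.sense();print(s['width'],s['eef_pos'],np.round(s['force'],2),s['time_s'])
```

```text
False
0.05958372031695965 [0.45718502 0.01648098 0.04700192] [-0.05 -0.89  2.01] 38.2167
```

View pics/sn_u.png

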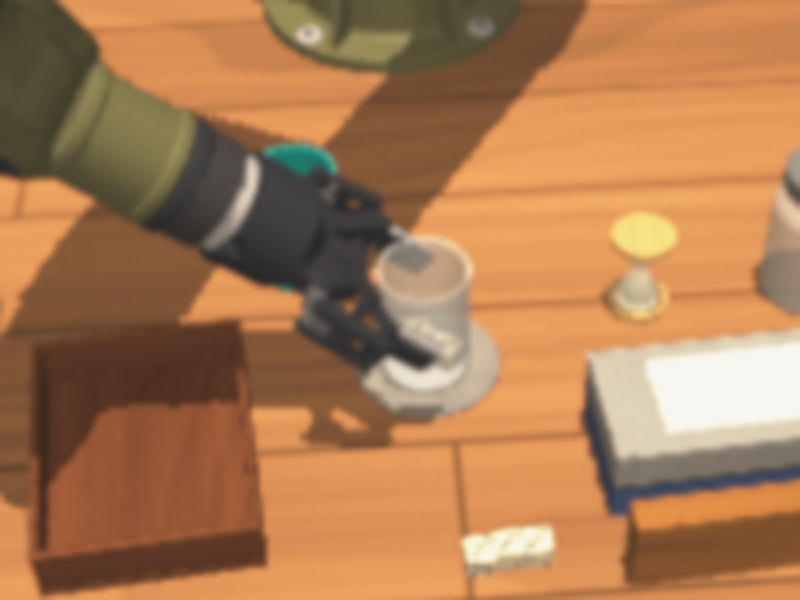

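Gripped (width 60 mm). Lifting and pouring in stages.

Run:
```python
from pourcfg import *
robot.move_l(tg+[0,0,.13],Rg,vel=.12)
print(robot.sense()['width'])
robot.move_l(*P[0],vel=.15)
for p in P[1:5]: robot.move_l(*p,vel=.08)
robot.wait(.6)
s=robot.sense();print(s['width'],s['eef_pos'],np.round(s['force'],2),s['time_s'])
cap('scene','so');up('so',(100,100,340,280));cap('top','to');up('to',(240,120,440,270))
```

```text
0.06015592042938543
0.059422509792258736 [ 0.53198996 -0.26008012  0.10433696] [ 0.38 -0.05 -3.24] 44.1
```

View pics/so_u.png

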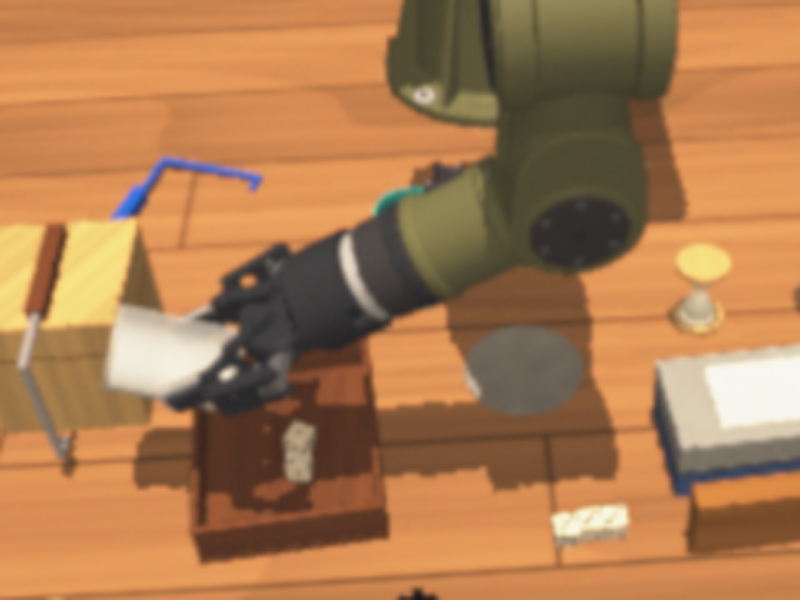

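View pics/to_u.png

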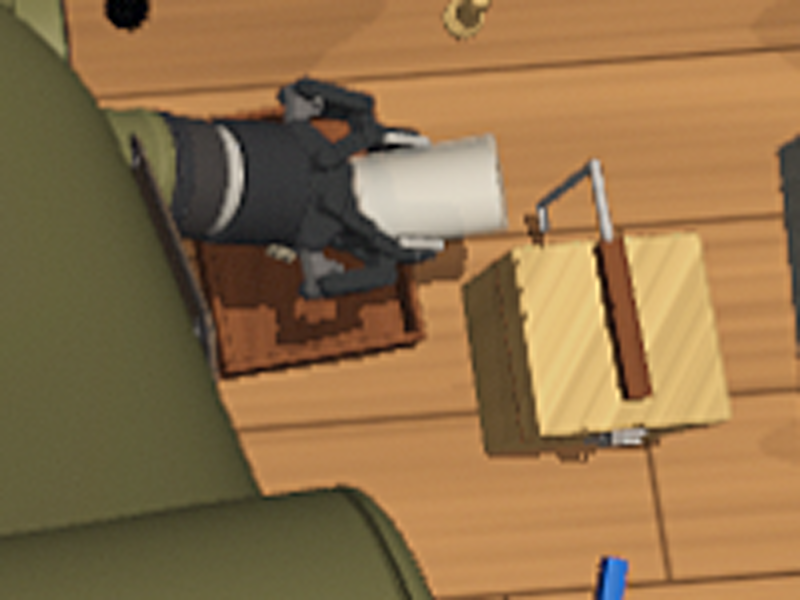

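Run:
```python
from pourcfg import *
robot.move_l(*P[5],vel=.06);robot.wait(.3)
for p in P[4::-1]: robot.move_l(*p,vel=.12)
d=np.array([-.002,.001,0])
robot.move_l(tg+d+[0,0,.13],Rg,vel=.15)
robot.move_l(tg+d+[0,0,.012],Rg,vel=.12)
print(robot.move_l(tg+d+[0,0,-.003],Rg,vel=.02,max_force=2.5))
s=robot.sense();print(s['eef_pos']-tg,np.round(s['force'],2))
robot.gripper_to(.085);robot.wait(.3)
robot.move_l(s['eef_pos']-zg*.12,Rg,vel=.12)
robot.move_l(s['eef_pos']-zg*.12+[0,0,.12],Rg,vel=.2)
robot.move_to((.55,-.04,.30),down(0))
cap('wrist','wp');up('wp');cap('scene','sp');up('sp',(80,120,370,340))
print(robot.sense()['time_s'])
```

```text
True
[-0.00199772  0.00123639  0.00025502] [0.46 0.09 4.2 ]
54.7167
```

View pics/wp_u.png

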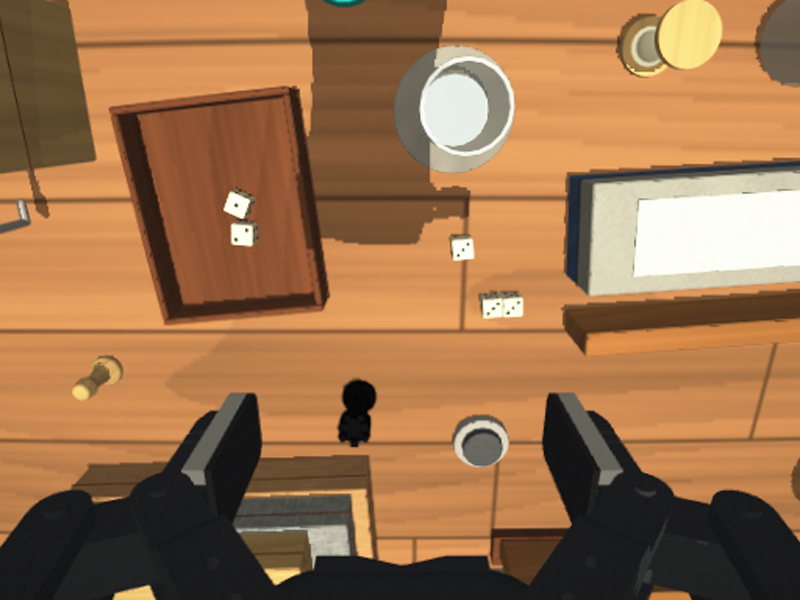

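View pics/sp_u.png

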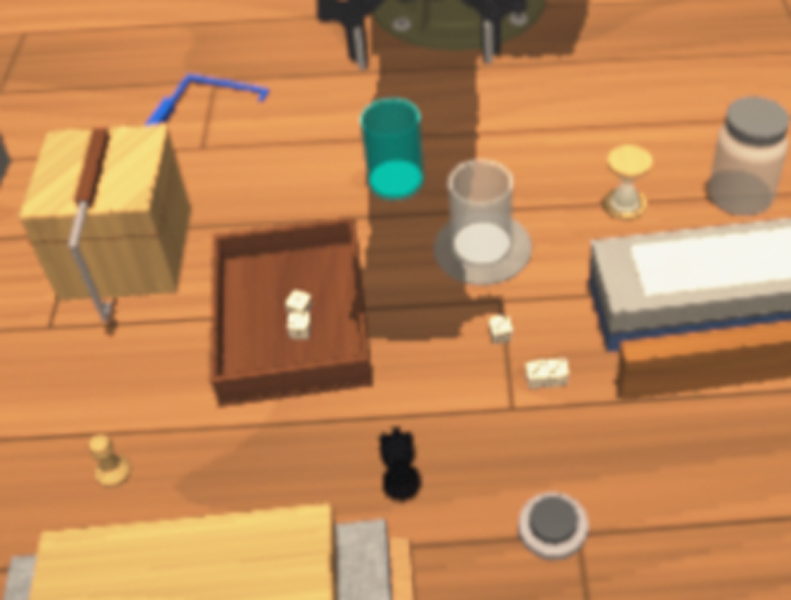

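The canister is empty and upright, with 2 dice in the tray. One dropped die was knocked aside, to wp (461,247); the others are at (492,307) and (512,305). Now measuring the dice.

Run:
```python
from h import *
robot.move_to((.55,.06,.28),down(0));cap('wrist','wq');up('wq')
a=load('wp')
i=cv2.imread('pics/wp.png');cv2.imwrite('pics/crop_d2.png',cv2.resize(i[145:210,280:345],(780,780))[:600])
i=cv2.imread('pics/wq.png');print(i.shape)
g=cv2.cvtColor(i,cv2.COLOR_BGR2HSV)
for n in ('wp','wq'):
    c=load(n);i=cv2.imread(f'pics/{n}.png');h=cv2.cvtColor(i,cv2.COLOR_BGR2HSV)
    m=((h[...,1]<70)&(h[...,2]>200)).astype(np.uint8)
    nn,l,st,ce=cv2.connectedComponentsWithStats(m)
    for k in range(1,nn):
        if 60<st[k,4]<900:
            pts=np.array([atz(c,x,y,.018)[:2] for y,x in zip(*np.where(l==k))])
            r=cv2.minAreaRect((pts*1000).astype(np.float32))
            print(n,np.round(ce[k]/.64),st[k,4],[np.round(v,1) for v in r])
```

```text
(384, 512, 3)
wp [641.  48.] 101 [array([408.5, 146.6]), array([27.9, 19. ]), np.float64(16.2)]
wp [236. 204.] 170 [array([ 529.1, -178.9]), array([17.3, 17.5]), np.float64(65.6)]
wp [241. 234.] 167 [array([ 554.7, -177.1]), array([17.5, 17.7]), np.float64(83.9)]
wp [462. 249.] 165 [array([568.2,  11.4]), array([17.9, 17.4]), np.float64(2.4)]
wp [502. 307.] 289 [array([621.5,  49.7]), array([17.9, 35.1]), np.float64(2.9)]
wp [479. 437.] 233 [array([763.1,  36.5]), array([47.3, 52.3]), np.float64(13.9)]
wq [106. 208.] 175 [array([ 529.3, -180.7]), array([17.3, 17.4]), np.float64(65.1)]
wq [114. 239.] 157 [array([ 554.9, -178.8]), array([17.5, 17.2]), np.float64(83.8)]
wq [392. 315.] 277 [array([621.9,  50. ]), array([17.3, 34.9]), np.float64(2.8)]
wq [785. 498.] 519 [array([829.4, 440.9]), array([70.7, 41.4]), np.float64(15.8)]
```

View pics/wq_u.png

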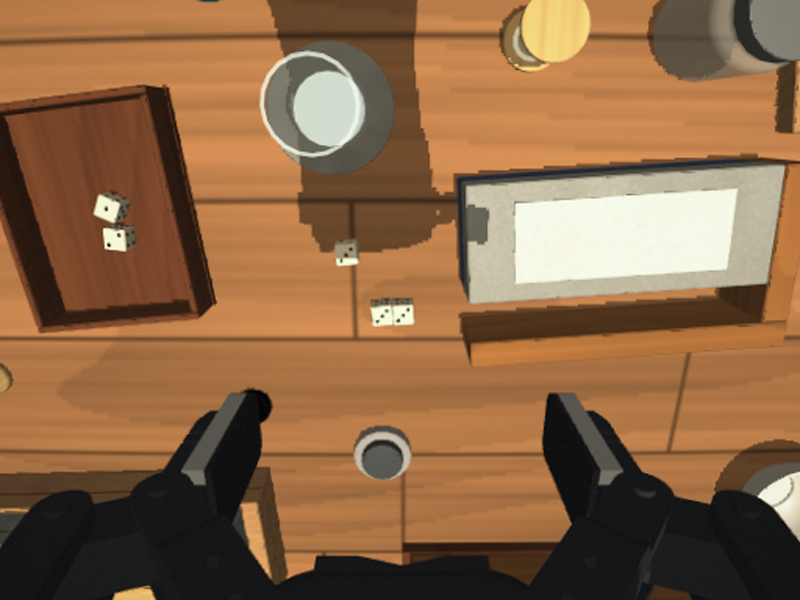

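```bash
cat > dice.py <<'E'
from h import *
def pick(p,yaw,slot,oy=0.0):
    R=down(90+yaw);p=np.array(p)
    a=np.radians(yaw);p=p+oy*np.array([-np.sin(a),np.cos(a)])
    robot.gripper_to(.036,30)
    robot.move_to((*p,.12),R)
    robot.move_l((*p,.04),R,vel=.2)
    h=robot.move_l((*p,.004),R,vel=.05,max_force=5)
    robot.gripper_to(0,30)
    w=robot.sense()['width']
    robot.move_l((*p,.13),R,vel=.2)
    w2=robot.sense()['width'];print('hit',h,'w',w,w2)
    if w2<.012: return False
    R2=down(95)
    robot.move_to((*slot,.13),R2)
    so=np.array(slot)+oy*np.array([0,1])
    robot.move_l((*so,.05),R2,vel=.2)
    print(robot.move_l((*so,.0115),R2,vel=.05,max_force=4))
    robot.gripper_to(.03);robot.wait(.1)
    robot.move_l((*so,.13),R2,vel=.2)
    print(robot.sense()['time_s']);return True
E
python3 - <<'E'
from dice import *
pick((.5682,.0114),2.4,(.487,-.205))
cap('wrist','wr');up('wr');cap('scene','sr');up('sr',(80,120,370,340))
E
```

```text
hit False w 0.01706828201491132 0.01718988807435924
True
63.1833
```

View pics/sr_u.png

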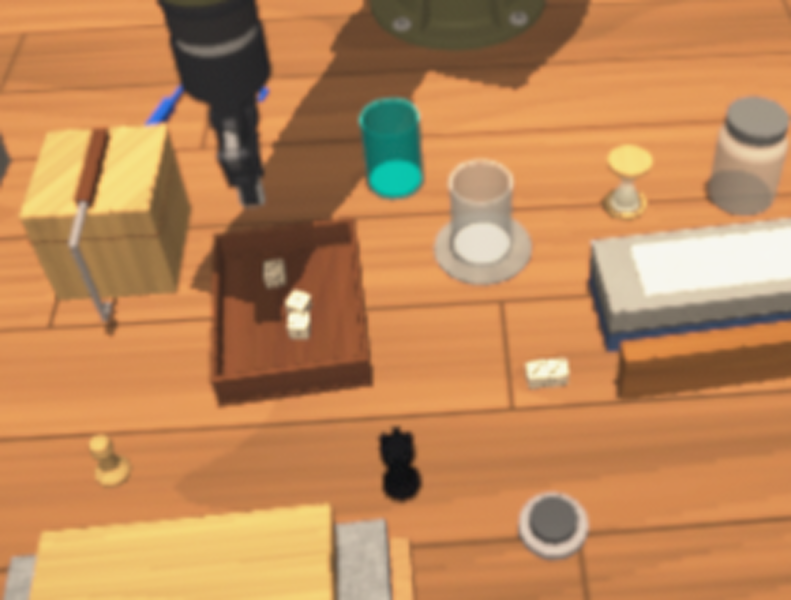

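The first die is in the tray (sr (274,272)), and the other two haven't moved (548,372).

Run:
```python
from dice import *
ok=pick((.6221,.041),2.9,(.487,-.155),-.004)
cap('scene','sr2');up('sr2',(80,120,370,340))
# recheck last die, wrist view
robot.move_to((.55,.0,.28),down(0));c=cap('wrist','ws')
i=cv2.imread('pics/ws.png');h=cv2.cvtColor(i,cv2.COLOR_BGR2HSV)
m=((h[...,1]<70)&(h[...,2]>200)).astype(np.uint8)
nn,l,st,ce=cv2.connectedComponentsWithStats(m)
for k in range(1,nn):
    if 60<st[k,4]<900:
        pts=np.array([atz(c,x,y,.018)[:2] for y,x in zip(*np.where(l==k))])
        r=cv2.minAreaRect((pts*1000).astype(np.float32));print(np.round(ce[k]/.64),st[k,4],[np.round(v,1) for v in r])
up('ws')
```

```text
hit False w 0.016799196144729432 0.017276828680054097
True
70.5
[601.  42.] 100 [array([409.5, 146.5]), array([27.6, 16.1]), np.float64(19.8)]
[416.  94.] 622 [array([452.4,   3.7]), array([74.5, 75.5]), np.float64(8.5)]
[139. 150.] 179 [array([ 485.9, -206.4]), array([17.8, 16.6]), np.float64(89.4)]
[201. 149.] 198 [array([ 486. , -156.6]), array([17.1, 17.9]), np.float64(5.4)]
[180. 205.] 190 [array([ 529.3, -179.5]), array([17.4, 17.6]), np.float64(64.8)]
[186. 236.] 169 [array([ 555.1, -178. ]), array([17.3, 17.1]), np.float64(88.9)]
[472. 312.] 150 [array([621.5,  59.4]), array([17.6, 16.2]), np.float64(2.3)]
[427. 446.] 127 [array([760. ,  24.2]), array([20.7, 50.7]), np.float64(68.5)]
```

View pics/ws_u.png

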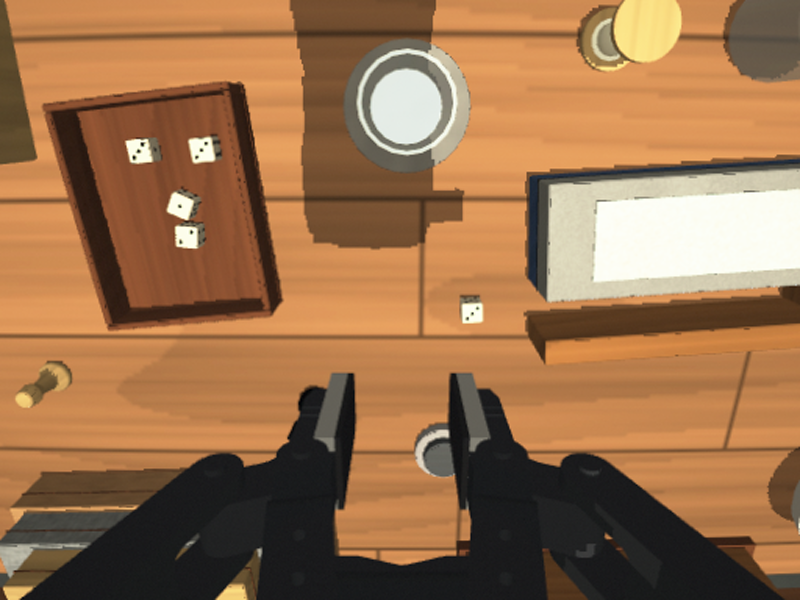

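Four dice are in the tray. The last one is at ws (472,310), (0.6215, 0.059).

Run:
```python
from dice import *
pick((.6215,.0592),2.3,(.580,-.224))
robot.move_to((.45,-.30,.32),down(0));cap('wrist','wt1');up('wt1')
robot.move_to((.50,-.04,.30),down(0));cap('wrist','wt2');up('wt2')
robot.move_joints([-69.786,17.962,-2.699,69.339,0,-90]) if False else None
cap('scene','st');up('st')
robot.move_to((.35,.45,.35),down(45));cap('top','tt');up('tt')
print(robot.sense()['time_s'])
```

```text
hit False w 0.01709190714155375 0.017390592265698494
True
79.9583
84.35
```

View pics/wt1_u.png

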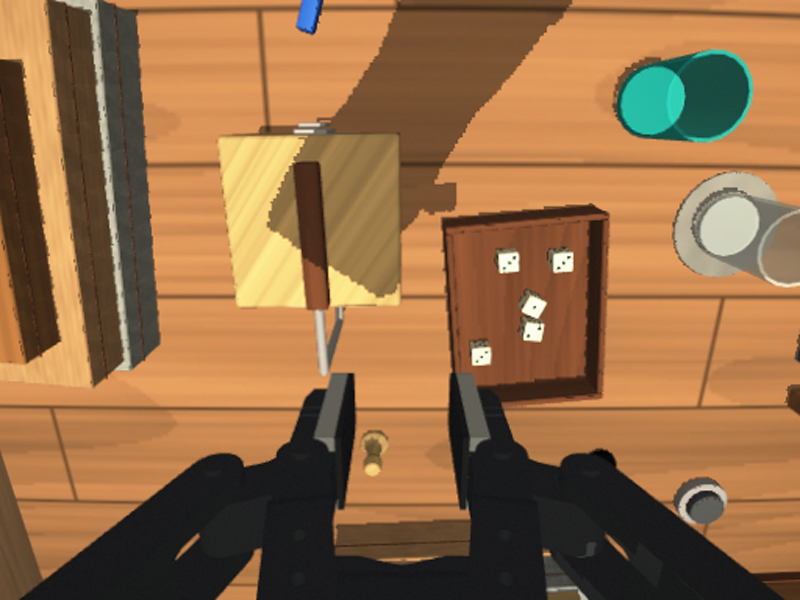

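View pics/st_u.png

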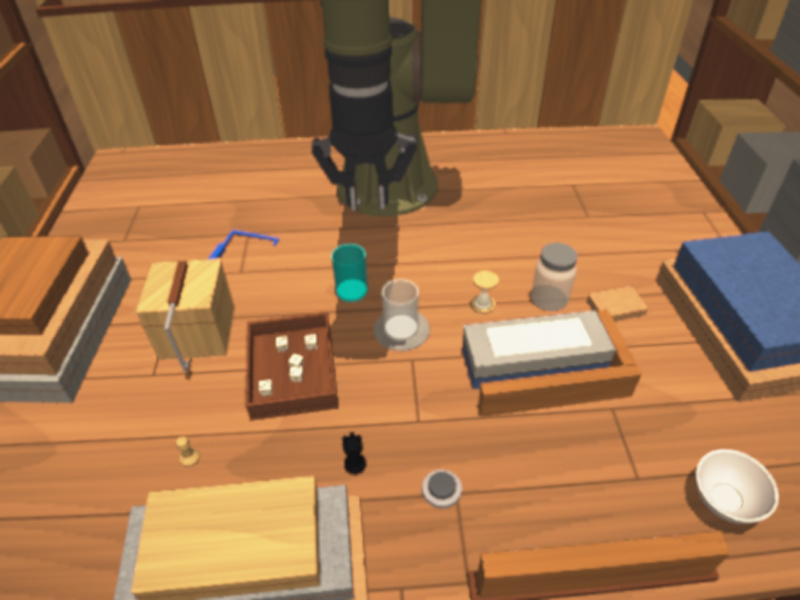

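View pics/tt_u.png

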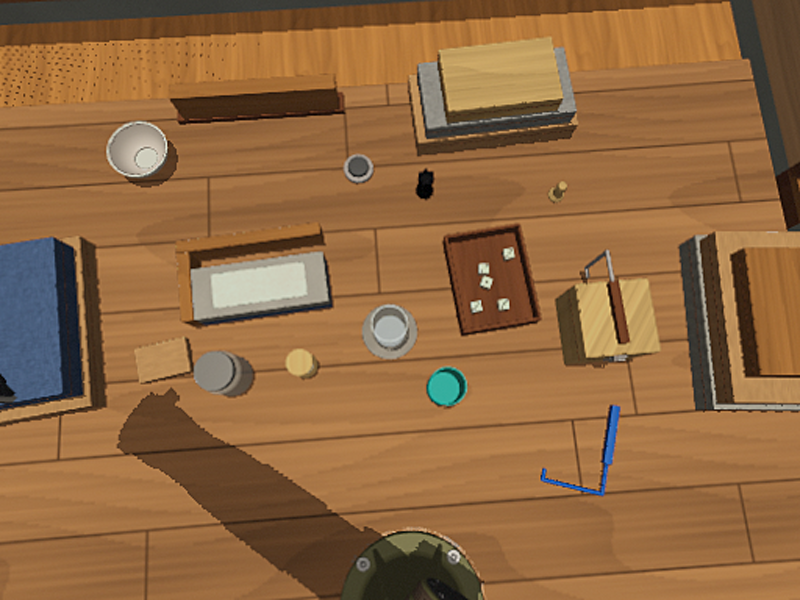

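The tray holds 5 dice (tt (477–509, 253–306)), the gap is empty, the rod is on the lid, and the canister is upright on the coaster. Handing in.

Run:
```python
from h import *
s=robot.sense();print(s['eef_pos'],np.round(s['force'],2),s['time_s'])
print(robot.finish_job())
```

```text
[0.35078302 0.44922969 0.34997648] [-0.4   0.36 -0.28] 84.35
the job is handed in; nothing more can be done
None
```

I finished the job and handed it in at about 84 s. All five dice (three from the gap, two from the canister) are in the dark tray.

- **Dropped dice:** I dragged the three dice out of the gap with the brown-handled rod, and only touched them with the fingers once they were past the open end. Between two looks one of them was knocked about 6 cm aside. I measured it again, then put all three in the tray one at a time.
- **Rod:** It's back on the pine box lid, about 1 cm from the lid's centre, with its hook hanging free past the +x edge.
- **Canister:** I tipped it to about 125°, which emptied it into the tray. It now stands upright on the coaster.
- **Last checks:** The final camera views show five dice in the tray, an empty gap and an empty canister. The other game things and both look-alikes look unmoved, and the gripper was clear with almost no force on it.

None of these checks failed. The only disagreements were small: the wrist views put the lid and the rod handle a few millimetres too low, so I went by the given heights there. Some of the tray corners I picked across two views did not match, so I took the tray's position at its known 40 mm height instead.

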